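# Peel the top tray off a clinging pile and show it to the code reader

## Task

Peel the top tray off the pile: pinch its upright pull tab, lift that corner so the tray tilts while the opposite corner is still under the lip, then draw it out from under the lip and away, leaving the rest of the pile flat on the desk where it stands. Carry the tray to the flat code reader and hold it level, centred about 80 mm above the reader's window with its long sides along the window's long sides, without touching the reader. Finish still holding the tray there; leave the copper bar and the small black carton alone.

Things in the scene. Friction and masses are not known exactly. Their poses are not given: they have to be found in the camera images.
- tray: top tray, painted grey, 60 g: rectangular flange 116 x 88 x 3 mm (long along its x) round a shallow three-part open pocket 92 x 64 mm; an upright pull tab on the corner at +x, -y. Origin: centre of the pocket's underside; the flange lies 8 to 11 mm above it; z is the tray's up. At the start 28 mm above the pile's origin, axes parallel.
- tab_top (a point): middle of the top edge of the pull tab, at (45.4, -34.4, 39) mm in the tray's frame. The tab is 22 mm wide and 8 mm thick and rises 28 mm above the flange; its thin direction lies along the tray's diagonal, which runs from the origin to the tab at -37.2 degrees from the tray's +x. Clear room on both faces.
- heel (a point): top outer corner of the flange diagonally opposite the tab, (-58, 44, 9.5) mm in the tray's frame (flange underside 8 mm); at the start it is tucked under the pile's lip. The tray can tilt about it by up to some 13 degrees; once tilted by 8 to 11 degrees it comes free when drawn about 12 mm along the diagonal towards the tab's side.
- pile: the nested grey trays that stay behind, one 0.7 kg piece loose on the desk, 116 x 88 mm outline. Origin: centre of its underside. Top flange 36 mm high; the tray's pocket sits 8 mm deep in it with 2.5 mm play. Two sprung noses, 47 mm high, at the middles of the +x and -y edges each hold the tray's flange down with about 1 N and yield as the corner rises.
- pile_lip (a point): point of the pile where the tray's heel corner sits at the start. Round this corner (-x, +y) a rigid L-shaped lip reaches 5 mm in over the tray's flange, along 14 mm of both edges; underside 4 mm above the flange, top 46 mm above the desk. Pulling the tray straight up takes the whole pile along.
- reader: the code reader, a flat grey box 136 x 104 mm (long along its x) and 24 mm high, fixed on the desk, with a dark rectangular window on top and a short cable stub at its +x end. Origin: centre of its underside. A tall key machine stands on the desk between the pile and the reader, from about x = 0.46 m outwards and y = 0.09 to -0.13 m, some 0.45 m high.
- window (a point): centre of the reader's window, 24 mm above the desk; the window is 84 x 56 mm, long along the reader's x
- copper_bar: bystander: copper bar, 26 x 76 x 14 mm, loose on the desk; origin: centre of its underside
- wheel_box: bystander: small black carton, 66 x 51 x 23 mm, loose on the desk; origin: centre of its underside
- cutter_wheel: bystander: toothed cutter wheel, 60 mm across, 10 mm thick, fixed to the desk; origin: centre of its underside

How it is judged:
By the outcome, as a careful person would: the job done as asked, in the order asked, and still so for the second after the job is handed in, while the arm keeps its last pose, push and grip.
It also fails if it takes over 48 s, if anything falls off the work surface, if the arm or the gripper's body presses on something with over 40 N, if the wrist force passes 120 N, or if a joint passes its speed limit or range.

## Robot

A 7-joint arm with a two-finger parallel gripper is mounted at the origin on a cart in front of the work surface, level with it; the furniture and walls round the work are solid. World frame = base frame: x ahead of the robot, y to its left, z up, the work surface at z = 0. Lengths are in m, angles in rad, forces in N, time in s.
With the tool pointing down it reaches from about 0.4 to 0.875 m from the base axis. Payload 19.3 kg.
Tool frame: the origin (TCP) lies on the centre line of the jaws, within the pads' length; the fingertips stand 11 mm ahead of it and the grasp point (between the pads) lies 8 mm behind it; y points along the fingers, x is the direction in which the jaws open and shut, and the axes are right-handed (so a half turn about y gives the same grasp; the last joint's range is limited). The gripper opens to 85 mm and grips with 20 to 120 N. Pads are 22 mm wide; open, the fingers measure 114 mm over their backs; the gripper's body (76 mm by 85 mm) begins 54 mm behind the grasp point. The pads swing forward as they close: fully open they stand 13 mm farther back than shut.
Start: joints at [1.038, 0.521, -0.036, 1.599, 0.021, 1.021, -0.113], TCP at [0.279, -0.559, 0.205] pointing down, gripper open.
Joint ranges: [-2.91, 2.91], [-0.3, 2.13], [-1.5, 1.42], [0.17, 2.43], [-1.26, 4.41], [0.16, 1.93], [-2.52, 2.52]. Speed limits (rad/s): [1.89, 1.89, 2.39, 2.39, 3.01, 3.01, 3.01].

## Interface

Orientations are given as [roll, pitch, yaw] about the fixed x, y, z axes, in that order (R = Rz(yaw) Ry(pitch) Rx(roll)).
In Python, from workcell import monitor, cams, bot gives the robot as it stands.
- The arm moves only by the tool send_rows, never from a script. Its argument "series" is text: rows parted by semicolons, each of 7 numbers parted by spaces: the turn, a rotation vector about the tool's x, y, z in rad, then the shift along the tool's x, y, z in mm, then the opening, from 0 (shut) to 1 (fully open). In form: ax ay az tx ty tz claw; .... A call has 1 to 20 rows; each row is the pose to reach, as a shift and turn from the pose commanded when the call began, along the tool's axes at that moment; what a row does not reach only later rows make up. A row lasts 1/12 s, in which the tool goes at most 41.7 mm and 7.16 degrees, less where a joint would pass 70% of its speed; a pose out of reach is approached as far as the arm can. A call with a gripper value outside its range is refused whole. The fingers move at their own pace and stop on an object; "force" is the grip in N (left out, the last holds). Time passes only in rows, so rows that repeat a pose let the fingers close. It gives the time, the measured TCP pose, the force and the opening at its end, in the units of the state.
- monitor.observe(): the state, without advancing time (a new reading comes with each control period).
- cams.grab_frame(name): name is "side" or "top"; returns the picture (384x512x3 uint8, red, green, blue); there is no depth.
- cams.get_calibration(name): a dict with "mtx" (3x3 intrinsics, pixels), "origin" and "attitude" of the camera in the world. Camera axes: x right, y down, z forward; pixel columns grow to the right and rows downward; lengths in m; the calibration is good to about 2 mm. A picture is of the moment at which its call begins. get_calibration takes no time and is no camera call.
- bot.job_done(): hands the job in, once; it reports no verdict.
The state is a dict: "clock": time; "qpos": joint angles; "qd": joint speeds; "joint_efforts": joint torques, N m; "position": TCP position; "tool_rot": TCP orientation; "force": force on the tool from outside, world axes, zero at the start; "moment": the same for the moment, N m; "grip_width": finger opening in m.
Only numpy, scipy, OpenCV 4.12 (cv2) and the standard library are available. Lean on these libraries where they do the work, as an engineer would, in place of code of your own. Each camera call takes 0.05 s, during which the arm holds its last target.

## Working session

There is one attempt and no reset: what is moved stays moved. The work goes in short steps, Python scripts to look and compute and a tool call to move; the robot and the scene stay as the last step left them, time stands still between calls to the robot, and variables do not carry over. Pictures are saved under pics/ and viewed, and the job is handed in when it is done.

Besides the shell and the picture viewer there is one more tool, called as name(argument=value, ...) on one line, values as JSON. send_rows: Moves the arm, as the interface text tells. Its arguments: {"type":"object","properties":{"series":{"type":"string"},"force":{"type":"number"}},"required":["series"]}

```bash
ls; mkdir -p pics
python3 - <<'E'
from workcell import monitor, cams, bot
import cv2,numpy as np
s=monitor.observe()
for k,v in s.items(): print(k,np.round(v,4))
for n in("side","top"):
    print(n,cams.get_calibration(n)); im=cams.grab_frame(n); cv2.imwrite(f"pics/{n}0.png",cv2.cvtColor(im,cv2.COLOR_RGB2BGR))
E
```

```text
pics
clock 0.0
qpos [ 1.0378  0.522  -0.0363  1.6     0.0212  1.0211 -0.1128]
qd [ 0.0003 -0.0008 -0.0013  0.001   0.0007 -0.001  -0.001 ]
joint_efforts [-3.00000e-04 -9.27077e+01  1.98020e+00 -3.69918e+01  1.78000e-02
  8.30000e-03 -1.00000e-04]
position [ 0.2788 -0.5589  0.2044]
tool_rot [-1.5709e+00  1.2000e-03 -1.1080e+00]
force [ 0.3719 -0.4699  0.0255]
moment [-0.0211 -0.0101 -0.0106]
grip_width 0.0854
side {'mtx': array([[477.6455212 ,   0.        , 255.4587731 ],
       [  0.        , 477.6455212 , 199.61684746],
       [  0.        ,   0.        ,   1.        ]]), 'origin': array([0.18406456, 0.91991341, 0.7063923 ]), 'attitude': array([-2.14325353, -0.00528541, -2.73757391])}
top {'mtx': array([[456.20007872,   0.        , 249.36269476],
       [  0.        , 456.20007872, 197.84145981],
       [  0.        ,   0.        ,   1.        ]]), 'origin': array([0.46960749, 0.01826942, 1.17522199]), 'attitude': array([-3.02585684e+00,  2.10881867e-03, -1.56674881e+00])}
```

View pics/side0.png

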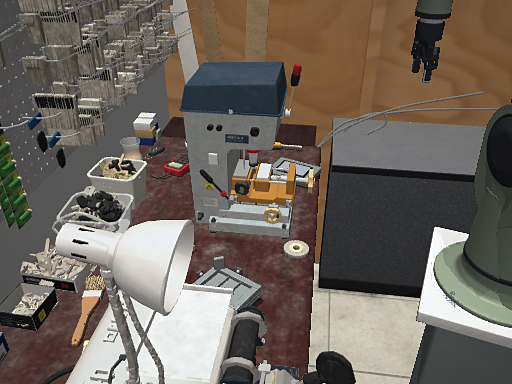

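View pics/top0.png

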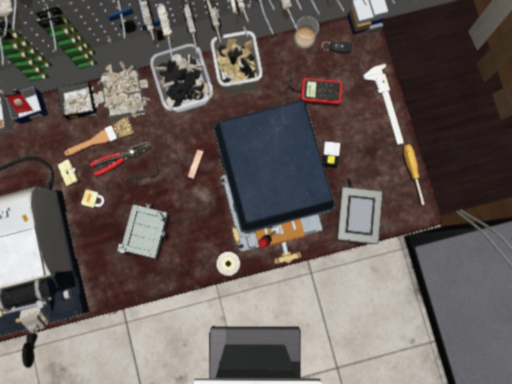

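```bash
cat > h.py <<'E'
import numpy as np,cv2
from scipy.spatial.transform import Rotation as R
from workcell import monitor,cams,bot
def rot(a): return R.from_euler('xyz',a)
def proj(n,P):
    c=cams.get_calibration(n); p=rot(c['attitude']).inv().apply(np.atleast_2d(P)-c['origin']); q=p@c['mtx'].T; return q[:,:2]/q[:,2:]
def back(n,uv,z):
    c=cams.get_calibration(n); uv=np.atleast_2d(uv).astype(float)
    d=rot(c['attitude']).apply(np.c_[uv,np.ones(len(uv))]@np.linalg.inv(c['mtx']).T)
    return c['origin']+d*((z-c['origin'][2])/d[:,2])[:,None]
def crop(src,x0,y0,w,h,s,out):
    im=cv2.imread(src)[y0:y0+h,x0:x0+w]; im=cv2.resize(im,None,fx=s,fy=s,interpolation=cv2.INTER_CUBIC)
    for i in range(0,w,10): cv2.putText(im,str(x0+i),(i*s,8),0,.3,(0,255,255),1); cv2.line(im,(i*s,10),(i*s,14),(0,255,255),1)
    for i in range(0,h,10): cv2.putText(im,str(y0+i),(0,i*s+4),0,.3,(0,255,255),1)
    cv2.imwrite(out,im)
E
python3 - <<'E'
from h import *
crop('pics/top0.png',110,195,70,70,8,'pics/c1.png')
crop('pics/top0.png',325,175,70,75,8,'pics/c2.png')
crop('pics/side0.png',180,245,90,70,8,'pics/c3.png')
crop('pics/side0.png',255,140,70,60,8,'pics/c4.png')
E
```

```text
(no output)
```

View pics/c1.png

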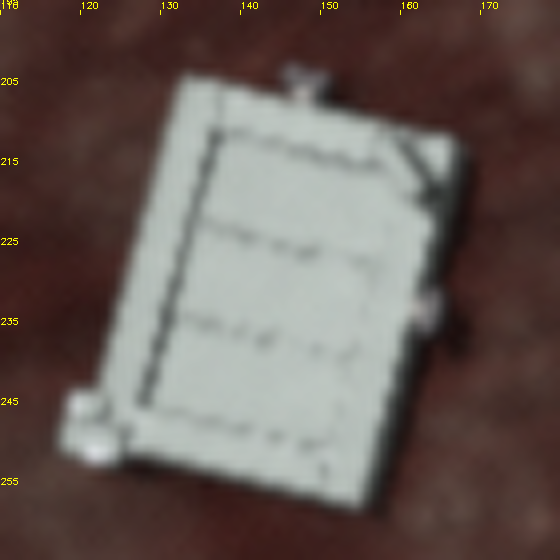

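View pics/c2.png

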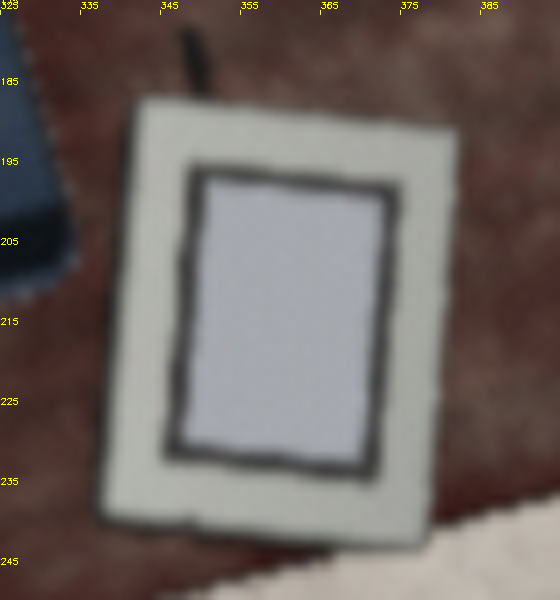

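View pics/c3.png

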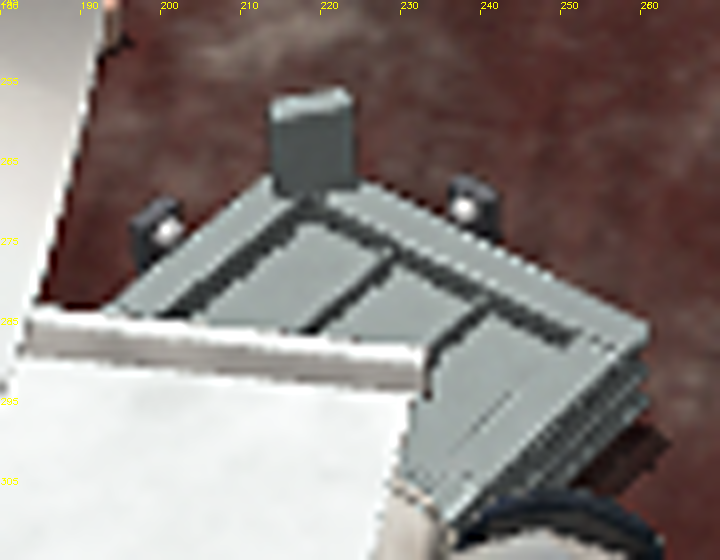

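View pics/c4.png

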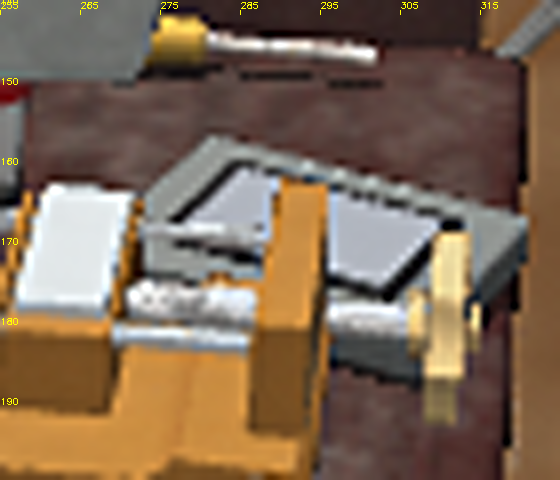

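```bash
cat >> h.py <<'E'
from scipy.optimize import least_squares
def tf(p,L): # p=(x,y,yaw), L in mm relative to pile origin
    L=np.atleast_2d(L)/1000.; return R.from_euler('z',p[2]).apply(L)+[p[0],p[1],0]
E
python3 - <<'E'
from h import *
obs=[('top',(58,44,39),(132.7,204.3)),('top',(58,-44,39),(166.5,212)),('top',(-58,-44,39),(155.3,257.8)),
('side',(-58,-44,39),(260.5,287)),('side',(45.4,-34.4,67),(218.8,256.8)),('side',(58.5,0,47),(200,272)),('side',(0,-44.5,47),(238,269.5)),('top',(-58,44,46),(120.5,248.5))]
def f(p): return np.concatenate([(proj(n,tf(p,L))[0]-uv) for n,L,uv in obs])
c=back('top',(143,231),.039)[0]; print(c)
r=least_squares(f,[c[0],c[1],-.2],loss='soft_l1'); print(r.x,np.degrees(r.x[2])); print(np.round(f(r.x).reshape(-1,2),1))
for n in('top','side'):
    print(n,[ (L,np.round(proj(n,tf(r.x,L))[0],1).tolist()) for L in [(45.4,-34.4,67),(45.4,-34.4,39),(-58,44,36),(-58,44,0),(58,44,0)]])
# only top
o2=obs; obs=[o for o in o2 if o[0]=='top']; q=least_squares(f,r.x); print('top',q.x,f(q.x).reshape(-1,2).round(1).tolist())
obs=[o for o in o2 if o[0]=='side']; q=least_squares(f,r.x); print('side',q.x,f(q.x).reshape(-1,2).round(1).tolist())
p=r.x
print('tab',tf(p,(45.4,-34.4,67)),'diag deg',np.degrees(p[2])-37.2)
# reader
obs=[('top',(68,52,24),(342,187.3)),('top',(68,-52,24),(382,191.5)),('top',(-68,52,24),(337.7,239)),('top',(-68,-52,24),(378,242.5)),
('top',(42,28,24),(349.5,196.5)),('top',(42,-28,24),(373.5,198.5)),('top',(-42,-28,24),(371,233.5)),('top',(-42,28,24),(346.5,231.5)),]
so=[('side',(68,-52,24),(281.5,157.5)),('side',(-68,-52,24),(319.5,167))]
r=least_squares(f,[.4,-.25,0],loss='soft_l1');print('reader top',r.x,np.degrees(r.x[2]));print(f(r.x).reshape(-1,2).round(1).tolist())
for n,L,uv in so: print(proj(n,tf(r.x,L)),uv)
for n,uv in (('bar',(195,164)),('box',(332,153)),('cut',(228,263)),):print(n,back('top',uv,.01))
E
```

```text
[0.51764235 0.28545194 0.039     ]
[ 0.51936246  0.2839863  -0.22626113] -12.963807681767896
[[-0.2 -0.6]
 [ 0.  -0.3]
 [-0.4 -0.5]
 [ 0.4 -2.2]
 [-0.9  0.2]
 [ 2.7 -1.3]
 [ 0.3  0.8]
 [-0.8  0.6]]
top [((45.4, -34.4, 67), [159.3, 214.8]), ((45.4, -34.4, 39), [161.6, 215.7]), ((-58, 44, 36), [120.8, 249.1]), ((-58, 44, 0), [124.8, 249.1]), ((58, 44, 0), [136.4, 205.3])]
side [((45.4, -34.4, 67), [217.9, 257.0]), ((45.4, -34.4, 39), [218.4, 267.3]), ((-58, 44, 36), [233.9, 311.8]), ((-58, 44, 0), [234.3, 325.0]), ((58, 44, 0), [190.0, 299.6])]
top [ 0.51886049  0.28308127 -0.22548735] [[0.1, -0.4], [0.4, -0.1], [-0.1, -0.3], [-0.5, 0.8]]
side [ 0.52027688  0.28649677 -0.24462694] [[-0.5, -1.0], [-1.3, 0.7], [2.1, -1.0], [-0.3, 1.6]]
tab [[0.55588816 0.24027826 0.067     ]] diag deg -50.1638076817679
reader top [ 0.56098882 -0.25862673 -0.09991333] -5.724612234308066
[[-0.4, -1.0], [0.4, -1.0], [-0.4, 0.6], [0.6, 1.5], [0.7, 0.9], [-1.2, 1.2], [-1.2, -0.9], [1.1, -1.2]]
[[281.00358181 155.53502203]] (281.5, 157.5)
[[322.1556069  166.00286995]] (319.5, 167)
bar [[0.69291362 0.16267217 0.01      ]]
box [[ 0.72325407 -0.19311505  0.01      ]]
cut [[0.43891772 0.07464309 0.01      ]]
```

```bash
cat >> h.py <<'E'
def rows(W,claw,base=None):
    """W: list of (xyz m, rpy-like Rotation) targets; prints rows relative to base pose"""
    s=monitor.observe()
    p0,R0=(np.array(s['position']),rot(s['tool_rot'])) if base is None else base
    out=[]
    for p,Rt in W:
        a=(R0.inv()*Rt).as_rotvec(); t=R0.inv().apply(np.array(p)-p0)*1000
        out.append(' '.join(f'{v:.3f}' for v in a)+' '+' '.join(f'{v:.0f}' for v in t)+f' {claw}')
    print(len(out)); print('; '.join(out))
def down(yaw,th=0): # yaw of tool x, deg; th tilt lifting tool x
    return R.from_euler('z',yaw,degrees=True)*R.from_euler('x',-90,degrees=True)*R.from_euler('z',-th,degrees=True)
def lin(a,b,n): return [np.array(a)+(np.array(b)-a)*(i+1)/n for i in range(n)]
def polar(r,deg,z): return np.array([r*np.cos(np.radians(deg)),r*np.sin(np.radians(deg)),z])
E
python3 - <<'E'
from h import *
P=lin([.279,-.559,.205],polar(.385,-50,.25),9)
W=[(p,down(-63.5)) for p in P]
for i in range(11):
    f=(i+1)/11; W.append((polar(.385-.015*f,-50+45*f,.25),down(-63.5+6*f)))
rows(W,1)
W=[]
b=(polar(.37,-5,.25),down(-57.5))
for i in range(9): f=(i+1)/9; W.append((polar(.37,-5+40*f,.25),down(-57.5+7.3*f)))
for p in lin(polar(.37,35,.25),[.556,.24,.2],10): W.append((p,down(-50.2)))
rows(W,1,b)
E
```

```text
20
0.000 0.000 -0.001 -28 -5 10 1; 0.000 0.000 -0.001 -56 -10 20 1; 0.000 0.000 -0.001 -83 -15 30 1; 0.000 0.000 -0.001 -111 -20 40 1; 0.000 0.000 -0.001 -139 -25 50 1; 0.000 0.000 -0.001 -167 -30 60 1; 0.000 0.000 -0.001 -195 -35 70 1; 0.000 0.000 -0.001 -223 -40 80 1; 0.000 0.000 -0.001 -250 -45 90 1; 0.000 -0.009 -0.001 -259 -45 116 1; 0.000 -0.019 -0.001 -269 -45 141 1; 0.000 -0.028 -0.001 -282 -45 166 1; 0.000 -0.038 -0.001 -296 -45 189 1; 0.000 -0.047 -0.001 -311 -45 211 1; -0.000 -0.057 -0.001 -328 -45 232 1; -0.000 -0.066 -0.001 -346 -45 252 1; -0.000 -0.076 -0.001 -366 -45 270 1; -0.000 -0.085 -0.001 -387 -45 287 1; -0.000 -0.095 -0.001 -409 -45 302 1; -0.000 -0.104 -0.001 -431 -45 315 1
19
0.000 -0.014 0.000 -23 0 17 1; -0.000 -0.028 -0.000 -48 0 31 1; -0.000 -0.042 -0.000 -74 0 44 1; 0.000 -0.057 0.000 -100 0 55 1; 0.000 -0.071 0.000 -128 0 63 1; 0.000 -0.085 0.000 -156 0 70 1; 0.000 -0.099 0.000 -184 0 74 1; 0.000 -0.113 0.000 -213 0 76 1; 0.000 -0.127 0.000 -241 0 76 1; 0.000 -0.127 0.000 -230 5 99 1; 0.000 -0.127 0.000 -219 10 122 1; 0.000 -0.127 0.000 -208 15 145 1; 0.000 -0.127 0.000 -196 20 167 1; 0.000 -0.127 0.000 -185 25 190 1; 0.000 -0.127 0.000 -174 30 213 1; 0.000 -0.127 0.000 -163 35 236 1; 0.000 -0.127 0.000 -151 40 259 1; 0.000 -0.127 0.000 -140 45 282 1; 0.000 -0.127 0.000 -129 50 304 1
```

send_rows(series="0 0 0 -28 -5 10 1; 0 0 0 -56 -10 20 1; 0 0 0 -83 -15 30 1; 0 0 0 -111 -20 40 1; 0 0 0 -139 -25 50 1; 0 0 0 -167 -30 60 1; 0 0 0 -195 -35 70 1; 0 0 0 -223 -40 80 1; 0 0 0 -250 -45 90 1; 0 -0.01 0 -259 -45 116 1; 0 -0.02 0 -269 -45 141 1")

```text
clock: 1.02
position: [0.285, -0.2546, 0.2505]
tool_rot: [-1.571, -0.001, -1.089]
force: [1.7, -0.5, 0.3]
grip_width: 0.0853
```

Run:
```python
from h import *
W=[]
for i in range(18): f=(i+1)/18; W.append((polar(.382-.012*min(1,f*2.5),-41.8+76.8*f,.25),down(-62.4+12.2*f)))
rows(W,1)
print(monitor.observe()['qpos'])
```

```text
18
-0.000 -0.012 0.001 -13 1 25 1; -0.000 -0.023 0.001 -27 0 50 1; -0.000 -0.035 0.001 -43 0 73 1; -0.000 -0.047 0.001 -61 0 95 1; -0.000 -0.059 0.001 -80 0 115 1; -0.000 -0.071 0.001 -100 0 134 1; -0.000 -0.083 0.001 -122 0 151 1; -0.000 -0.094 0.001 -144 0 168 1; -0.000 -0.106 0.001 -167 0 183 1; -0.000 -0.118 0.001 -191 0 196 1; -0.000 -0.130 0.001 -216 0 207 1; -0.000 -0.142 0.001 -242 0 217 1; -0.000 -0.153 0.001 -269 0 225 1; -0.000 -0.165 0.001 -295 0 230 1; -0.000 -0.177 0.001 -323 0 234 1; -0.000 -0.189 0.001 -350 0 235 1; -0.000 -0.201 0.001 -378 0 235 1; -0.000 -0.213 0.001 -405 0 232 1
[ 0.75686422  0.07221932 -0.19356928  2.11704323  0.01763461  0.95258517
 -0.53521378]
```

send_rows(series="0 -0.012 0 -13 0 25 1; 0 -0.023 0 -27 0 50 1; 0 -0.035 0 -43 0 73 1; 0 -0.047 0 -61 0 95 1; 0 -0.059 0 -80 0 115 1; 0 -0.071 0 -100 0 134 1; 0 -0.083 0 -122 0 151 1; 0 -0.094 0 -144 0 168 1; 0 -0.106 0 -167 0 183 1; 0 -0.118 0 -191 0 196 1; 0 -0.13 0 -216 0 207 1; 0 -0.142 0 -242 0 217 1; 0 -0.153 0 -269 0 225 1; 0 -0.165 0 -295 0 230 1; 0 -0.177 0 -323 0 234 1; 0 -0.189 0 -350 0 235 1; 0 -0.201 0 -378 0 235 1; 0 -0.213 0 -405 0 232 1")

```text
clock: 2.52
position: [0.3019, 0.212, 0.25]
tool_rot: [-1.571, 0.0, -0.875]
force: [0.1, -0.0, 0.0]
grip_width: 0.0854
```

Run:
```python
from h import *
s=monitor.observe(); print(s['qpos'],s['position'])
W=[(p,down(-50.2)) for p in lin(s['position'],[.555,.24,.14],11)]
rows(W,1)
```

```text
[-0.01946225  0.0879639  -0.78742499  2.12143111  0.07589242  0.95925432
 -1.72311057] [0.30186351 0.21201148 0.24997413]
11
-0.000 0.002 -0.000 13 10 19 1; -0.000 0.002 -0.000 26 20 39 1; -0.000 0.002 -0.000 38 30 58 1; -0.000 0.002 -0.000 51 40 77 1; -0.000 0.002 -0.000 64 50 96 1; -0.000 0.002 -0.000 77 60 116 1; -0.000 0.002 -0.000 90 70 135 1; -0.000 0.002 -0.000 102 80 154 1; -0.000 0.002 -0.000 115 90 174 1; -0.000 0.002 -0.000 128 100 193 1; -0.000 0.002 -0.000 141 110 212 1
```

send_rows(series="0 0 0 13 10 19 1; 0 0 0 26 20 39 1; 0 0 0 38 30 58 1; 0 0 0 51 40 77 1; 0 0 0 64 50 96 0.6; 0 0 0 77 60 116 0.3; 0 0 0 90 70 135 0.3; 0 0 0 102 80 154 0.3; 0 0 0 115 90 174 0.3; 0 0 0 128 100 193 0.3; 0 0 0 141 110 212 0.3; 0 0 0 141 110 212 0.3")

```text
clock: 3.52
position: [0.5581, 0.2376, 0.1373]
tool_rot: [-1.573, 0.001, -0.877]
force: [0.0, -1.1, 0.1]
grip_width: 0.0257
```

Run:
```python
from h import *
s=monitor.observe(); print(s['qpos'],s['position'],s['grip_width'])
for n in("side","top"):
    im=cams.grab_frame(n); cv2.imwrite(f"pics/{n}1.png",cv2.cvtColor(im,cv2.COLOR_RGB2BGR))
crop('pics/side1.png',170,215,100,75,8,'pics/d1.png')
crop('pics/top1.png',95,190,90,75,8,'pics/d2.png')
p=s['position']; Rt=rot(s['tool_rot'])
for n in('side','top'): print(n,proj(n,[p, p+Rt.apply([0,.011,0]),p+Rt.apply([.0128,.011,0]),p+Rt.apply([-.0128,.011,0])]).round(1).tolist())
```

```text
[-0.09577183  0.63152719 -0.59986333  1.68968507  0.42027102  0.95418964
 -1.73091304] [0.55812428 0.23760548 0.13734455] 0.025702385296191045
side [[216.2, 228.7], [216.5, 233.1], [215.1, 229.5], [217.9, 236.8]]
top [[154.4, 211.5], [155.4, 211.9], [159.8, 208.4], [151.1, 215.4]]
```

View pics/d1.png

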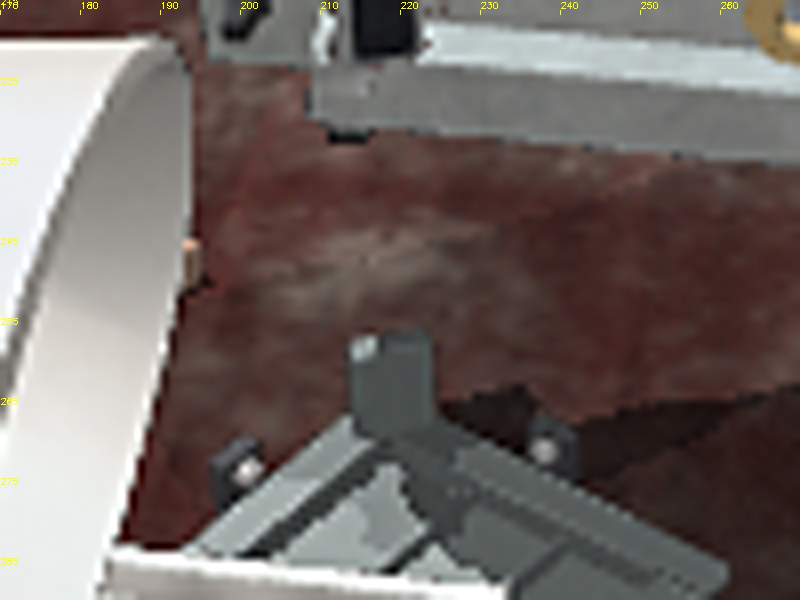

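View pics/d2.png

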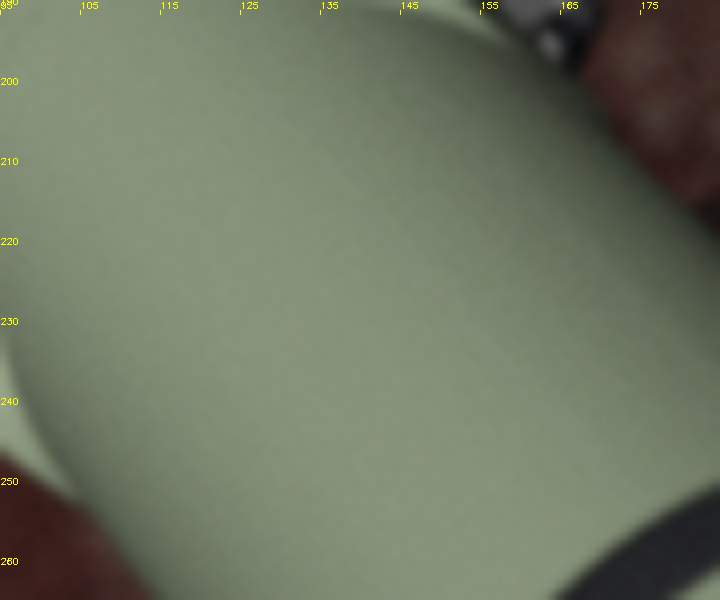

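View pics/side1.png

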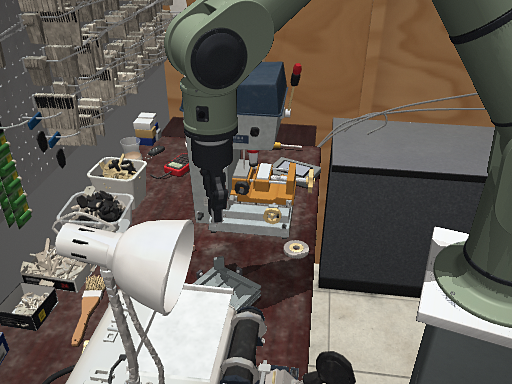

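Run:
```python
from h import *
crop('pics/side1.png',190,170,60,70,8,'pics/d3.png')
```

```text
(no output)
```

View pics/d3.png

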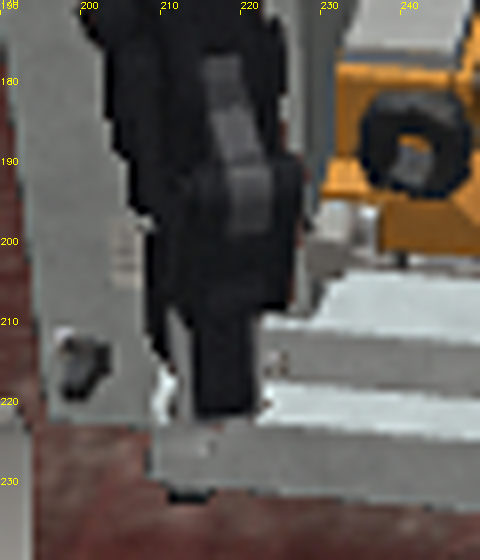

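Run:
```python
from h import *
a=cv2.imread('pics/side0.png').astype(int);b=cv2.imread('pics/side1.png').astype(int)
d=np.abs(a-b).sum(2)
m=(d>25)
for v in range(205,245,2): 
    u=np.where(m[v,190:250])[0]; print(v,(u.min()+190,u.max()+190,len(u)) if len(u) else None)
s=monitor.observe();print(s['position'],s['qd'])
z=.126;print(back('side',(218,221.5),z))
im=cams.grab_frame('side'); cv2.imwrite('pics/side2.png',cv2.cvtColor(im,cv2.COLOR_RGB2BGR)); crop('pics/side2.png',190,170,60,110,6,'pics/d4.png')
s=monitor.observe();print(s['position'],s['grip_width'])
```

```text
205 (np.int64(207), np.int64(227), 21)
207 (np.int64(207), np.int64(226), 20)
209 (np.int64(207), np.int64(224), 18)
211 (np.int64(208), np.int64(222), 15)
213 (np.int64(208), np.int64(221), 13)
215 (np.int64(211), np.int64(221), 10)
217 (np.int64(212), np.int64(223), 12)
219 (np.int64(212), np.int64(223), 12)
221 (np.int64(212), np.int64(222), 11)
223 (np.int64(213), np.int64(219), 7)
225 None
227 None
229 None
231 None
233 None
235 None
237 None
239 (np.int64(246), np.int64(249), 4)
241 (np.int64(242), np.int64(249), 6)
243 (np.int64(232), np.int64(249), 12)
[0.5554304  0.23835992 0.13897167] [-0.0014623  -0.03440776 -0.01593046  0.02255175 -0.00570085 -0.0027488
 -0.00240327]
[[0.57389011 0.19973764 0.126     ]]
[0.55508749 0.23851677 0.13961863] 0.025612190855243293
```

View pics/d4.png

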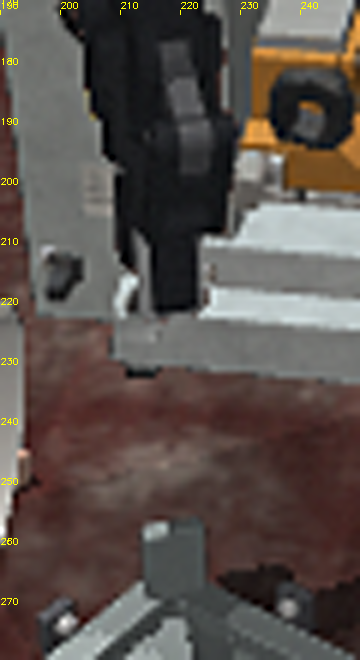

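Run:
```python
from h import *
Rt=rot([-1.5709,.0012,-1.108]);p=np.array([.2788,-.5589,.2044])
for y in(-.062,-.008,0,.011): print(y,proj('side',[p+Rt.apply([x,y,0]) for x in(-.0427,0,.0427)]).round(1).tolist())
crop('pics/side0.png',395,10,70,75,8,'pics/d5.png')
s=monitor.observe();p=s['position'];Rt=rot(s['tool_rot'])
for y in(-.062,-.008,0,.011): print(y,proj('side',[p+Rt.apply([x,y,0]) for x in(-.0128,0,.0128)]).round(1).tolist())
```

```text
-0.062 [[426.8, 74.3], [421.6, 69.7], [416.7, 65.3]]
-0.008 [[423.2, 92.3], [418.2, 87.3], [413.4, 82.6]]
0 [[422.6, 94.9], [417.7, 89.9], [412.9, 85.1]]
0.011 [[421.9, 98.4], [417.0, 93.4], [412.3, 88.5]]
-0.062 [[217.6, 206.0], [216.1, 202.5], [214.6, 199.1]]
-0.008 [[218.6, 228.8], [217.2, 225.2], [215.8, 221.6]]
0 [[218.8, 232.1], [217.4, 228.4], [215.9, 224.8]]
0.011 [[219.0, 236.5], [217.6, 232.8], [216.2, 229.2]]
```

View pics/d5.png

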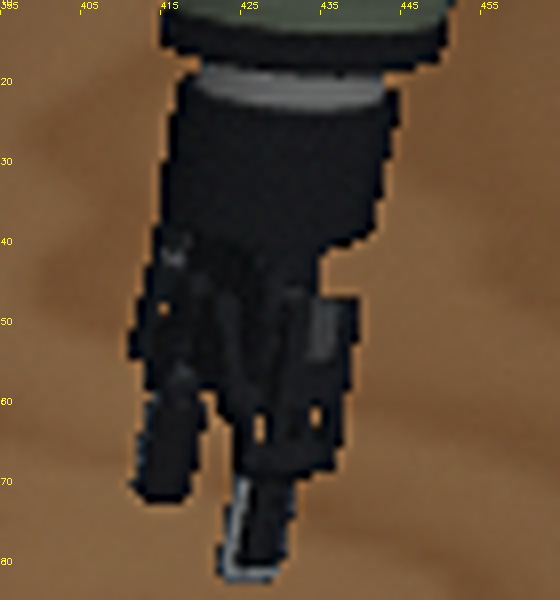

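Run:
```python
from h import *
Rt=rot([-1.5709,.0012,-1.108]);p=np.array([.2788,-.5589,.2044])
for x,uv in((-.0427,(425.5,81.5)),(.0427,(414.5,72))):
    q=p+Rt.apply([x,-.002,0]); print(q,(back('side',uv,q[2])[0]-q).round(3))
    def f(a): return proj('side',p+Rt.apply([x,a[0],0]))[0]-uv
    r=least_squares(f,[0]); print('along tool y',r.x,f(r.x))
s=monitor.observe();p=s['position'];Rt=rot(s['tool_rot'])
for x,uv in((-.0128,(218,222)),(.0128,(213.5,220))):
    q=p+Rt.apply([x,.005,0]); print(q,(back('side',uv,q[2])[0]-q).round(3))
    r=least_squares(f:=lambda a: proj('side',p+Rt.apply([x,a[0],0]))[0]-uv,[0]); print('along tool y',r.x,f(r.x))
print(proj('side',[[0,0,0],[0,0,.1],[0,0,.3]]),proj('top',[[0.44,.0746,.01]]),back('side',(296,248),.01))
```

```text
[ 0.25973777 -0.5206938   0.20645124] [ 0.006 -0.121 -0.   ]
along tool y [-0.0406875] [-0.15808165 -0.03200992]
[ 0.29786474 -0.59711031  0.20634876] [ 0.012 -0.128  0.   ]
along tool y [-0.04077261] [0.87259398 0.16481076]
[0.54687606 0.2483399  0.1346268 ] [ 0.02  -0.036  0.   ]
along tool y [-0.02457483] [ 0.32637731 -0.01514413]
[0.56328804 0.22869285 0.13461047] [ 0.016 -0.019  0.   ]
along tool y [-0.01224148] [ 2.18900975 -0.10927859]
[[498.88399469 281.41072705]
 [512.59442737 244.96990743]
 [545.12646418 158.50333761]] [[228.02107582 262.568089  ]] [[0.43730471 0.07818741 0.01      ]]
```

View pics/top1.png

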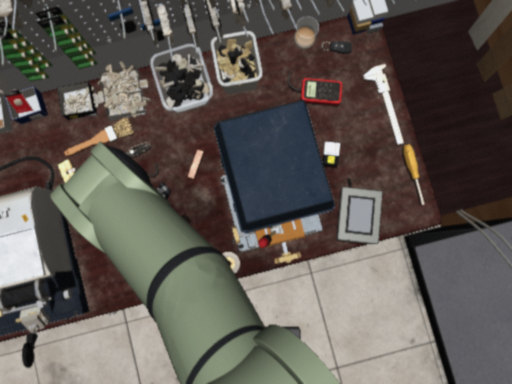

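send_rows(series="0 0 0 0 20 2 0.3; 0 0 0 0 40 2 0.3; 0 0 0 0 52 2 0.3; 0 0 0 0 52 2 0.3; 0 0 0 0 52 2 0.3")

```text
clock: 4.08
position: [0.5568, 0.2399, 0.0884]
tool_rot: [-1.571, 0.0, -0.875]
force: [-0.1, 0.5, 0.8]
grip_width: 0.0257
```

Run:
```python
from h import *
im=cams.grab_frame('side'); cv2.imwrite('pics/side3.png',cv2.cvtColor(im,cv2.COLOR_RGB2BGR)); crop('pics/side3.png',180,190,80,100,7,'pics/d6.png')
s=monitor.observe();print(s['position'],s['grip_width'],s['force'])
p=s['position'];Rt=rot(s['tool_rot'])
for y in(-.03,0,.011): print(y,proj('side',[p+Rt.apply([x,y,0]) for x in(-.0128,0,.0128)]).round(1).tolist())
```

```text
[0.55727737 0.24004641 0.08896419] 0.02565757046149193 [0.46682088 0.13388611 0.62023606]
-0.03 [[217.9, 240.6], [216.4, 236.8], [215.0, 233.2]]
0 [[218.4, 252.3], [217.0, 248.5], [215.6, 244.8]]
0.011 [[218.6, 256.4], [217.2, 252.6], [215.8, 248.9]]
```

View pics/d6.png

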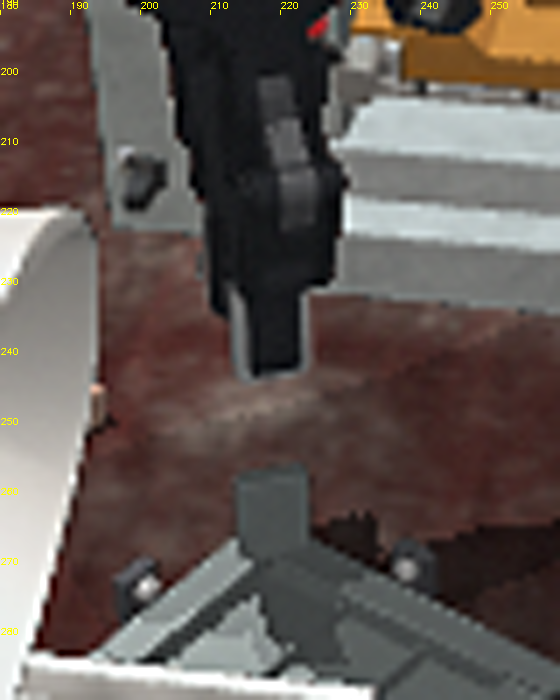

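send_rows(series="0 0 0 0 8 0 0.3; 0 0 0 0 16 0 0.3; 0 0 0 0 20 0 0.3; 0 0 0 0 20 0 0.3; 0 0 0 0 20 0 0.3")

```text
clock: 4.55
position: [0.557, 0.2397, 0.0678]
tool_rot: [-1.571, 0.0, -0.875]
force: [1.0, -0.7, -0.1]
grip_width: 0.0256
```

Run:
```python
from h import *
im=cams.grab_frame('side'); cv2.imwrite('pics/side4.png',cv2.cvtColor(im,cv2.COLOR_RGB2BGR)); crop('pics/side4.png',180,200,80,90,7,'pics/d7.png')
s=monitor.observe();print(s['position'],s['grip_width'],s['force'])
```

```text
[0.55719725 0.23982263 0.06803116] 0.025891947008213574 [-1.03656823 -0.62997479  0.52488975]
```

View pics/d7.png

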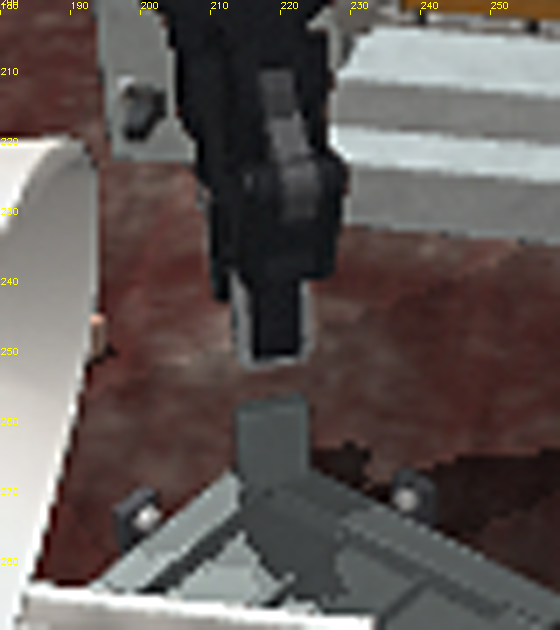

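send_rows(series="0 0 0 0 6 0 0.3; 0 0 0 0 12 0 0.3; 0 0 0 0 17 0 0.3; 0 0 0 0 17 0 0.3; 0 0 0 0 17 0 0.3")

```text
clock: 5.02
position: [0.5569, 0.2397, 0.0506]
tool_rot: [-1.571, 0.0, -0.875]
force: [0.8, -0.3, -0.1]
grip_width: 0.025
```

Run:
```python
from h import *
im=cams.grab_frame('side'); cv2.imwrite('pics/side5.png',cv2.cvtColor(im,cv2.COLOR_RGB2BGR)); crop('pics/side5.png',180,210,80,80,8,'pics/d8.png')
s=monitor.observe();print(s['position'],s['grip_width'],s['force'])
```

```text
[0.55712527 0.23982666 0.05086791] 0.025477497817139056 [0.47634659 0.0061619  0.34427584]
```

View pics/d8.png

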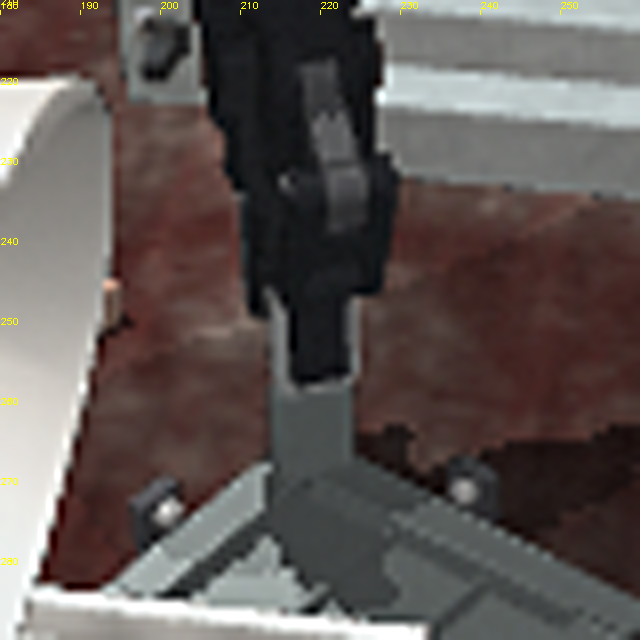

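send_rows(series="0 0 0 0 0 0 0.2; 0 0 0 0 0 0 0.1; 0 0 0 0 0 0 0.05; 0 0 0 0 0 0 0.05; 0 0 0 0 0 0 0.05", force=20)

```text
clock: 5.48
position: [0.5573, 0.2398, 0.0511]
tool_rot: [-1.571, -0.0, -0.875]
force: [0.4, 0.1, 0.0]
grip_width: 0.0046
```

Run:
```python
from h import *
im=cams.grab_frame('side'); cv2.imwrite('pics/side6.png',cv2.cvtColor(im,cv2.COLOR_RGB2BGR)); crop('pics/side6.png',180,210,80,80,8,'pics/d9.png')
s=monitor.observe();print(s['position'],s['grip_width'],s['force'])
```

```text
[0.55725596 0.2397881  0.05108305] 0.004274971274348351 [-0.46540135 -0.68635597 -0.22737402]
```

View pics/d9.png

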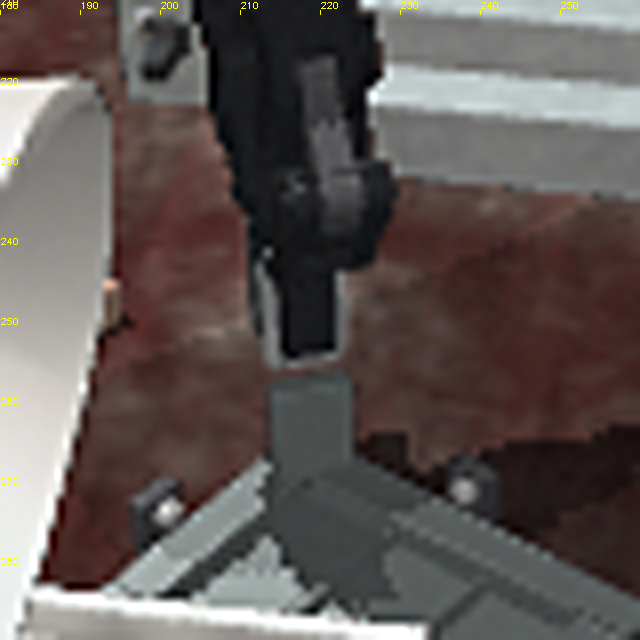

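Run:
```python
from h import *
s=monitor.observe();p=s['position'];Rt=rot(s['tool_rot'])
# closed: near finger front-bottom edge; pad thickness unknown ; bottom spans v 253.5(dark)-256(rim)
for uv in((217.5,254.5),(217,255.5)):
  for x in(-.012,-.005,0):
    r=least_squares(f:=lambda a: proj('side',p+Rt.apply([x,a[0],0]))[0]-uv,[0]); print(x,uv,'along tool y',r.x,f(r.x).round(2))
print(proj('side',[[.5559,.2403,.067]]), proj('side',[p+Rt.apply([0,-.02,dz]) for dz in(-.01,.01)]))
```

```text
-0.012 (217.5, 254.5) along tool y [-0.03131031] [ 1.   -0.05]
-0.005 (217.5, 254.5) along tool y [-0.02572087] [ 0.33 -0.02]
0 (217.5, 254.5) along tool y [-0.02172635] [-0.14  0.01]
-0.012 (217, 255.5) along tool y [-0.02874573] [ 1.54 -0.07]
-0.005 (217, 255.5) along tool y [-0.02313498] [ 0.88 -0.04]
0 (217, 255.5) along tool y [-0.01912523] [ 0.41 -0.02]
[[217.93554315 256.98886308]] [[222.0820481  254.29004995]
 [212.67997807 256.02043863]]
```

send_rows(series="0 0 0 0 0 0 0.35; 0 0 0 0 0 0 0.35; 0 0 0 0 0 0 0.35; 0 0 0 0 6 0 0.35; 0 0 0 0 12 0 0.35; 0 0 0 0 18 0 0.35; 0 0 0 0 18 0 0.35; 0 0 0 0 18 0 0.35")

```text
clock: 6.2
position: [0.5568, 0.2397, 0.0324]
tool_rot: [-1.572, 0.0, -0.875]
force: [-0.2, -0.1, 0.3]
grip_width: 0.0298
```

Run:
```python
from h import *
im=cams.grab_frame('side'); cv2.imwrite('pics/side7.png',cv2.cvtColor(im,cv2.COLOR_RGB2BGR)); crop('pics/side7.png',180,210,80,80,8,'pics/d10.png')
s=monitor.observe();print(s['position'],s['grip_width'],s['force'])
```

```text
[0.55706645 0.23977255 0.03277465] 0.029776530190625185 [-0.47556897 -0.23975024  1.07268233]
```

View pics/d10.png

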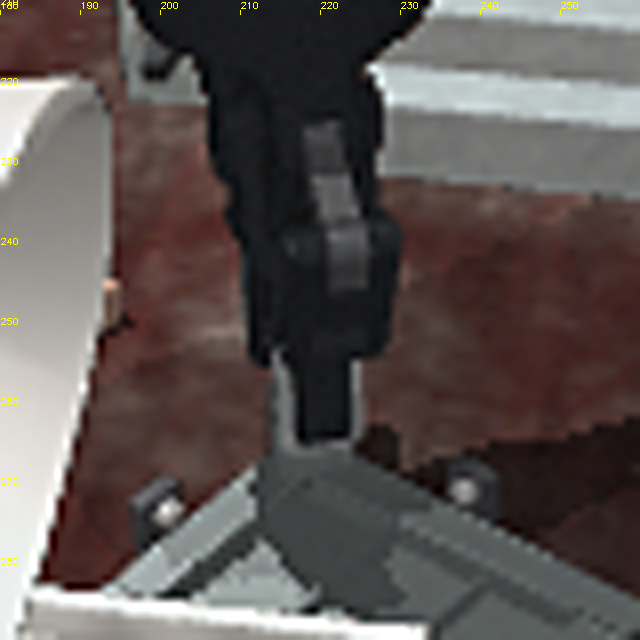

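send_rows(series="0 0 0 0 4 0 0.35; 0 0 0 0 7 0 0.35; 0 0 0 0 7 0 0.25; 0 0 0 0 7 0 0.18; 0 0 0 0 7 0 0.18")

```text
clock: 6.67
position: [0.5573, 0.2398, 0.0261]
tool_rot: [-1.571, -0.0, -0.875]
force: [-0.8, -0.9, -0.4]
grip_width: 0.0154
```

Run:
```python
from h import *
im=cams.grab_frame('side'); cv2.imwrite('pics/side8.png',cv2.cvtColor(im,cv2.COLOR_RGB2BGR)); crop('pics/side8.png',180,210,80,80,8,'pics/d11.png')
s=monitor.observe();print(s['position'],s['grip_width'],s['force'])
im=cams.grab_frame('top');cv2.imwrite('pics/top8.png',cv2.cvtColor(im,cv2.COLOR_RGB2BGR));crop('pics/top8.png',60,140,130,110,6,'pics/d12.png')
```

```text
[0.55725566 0.23979211 0.02610252] 0.015359507974411438 [ 0.17448872 -0.75742318 -0.05347642]
```

View pics/d11.png

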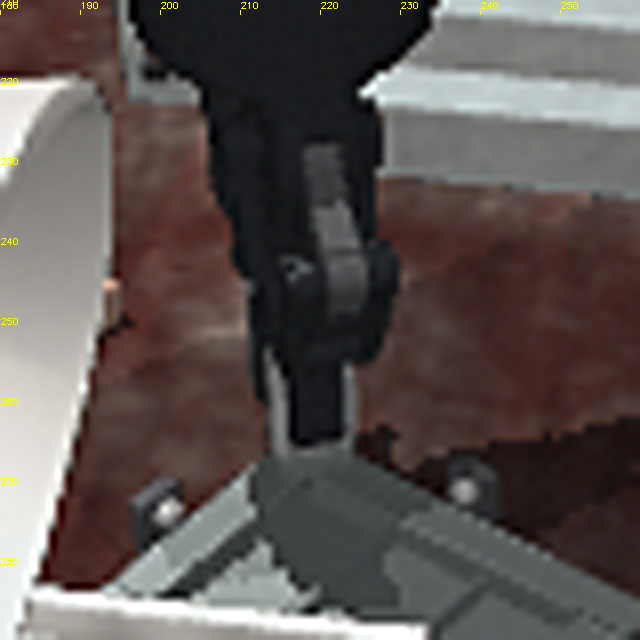

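View pics/d12.png

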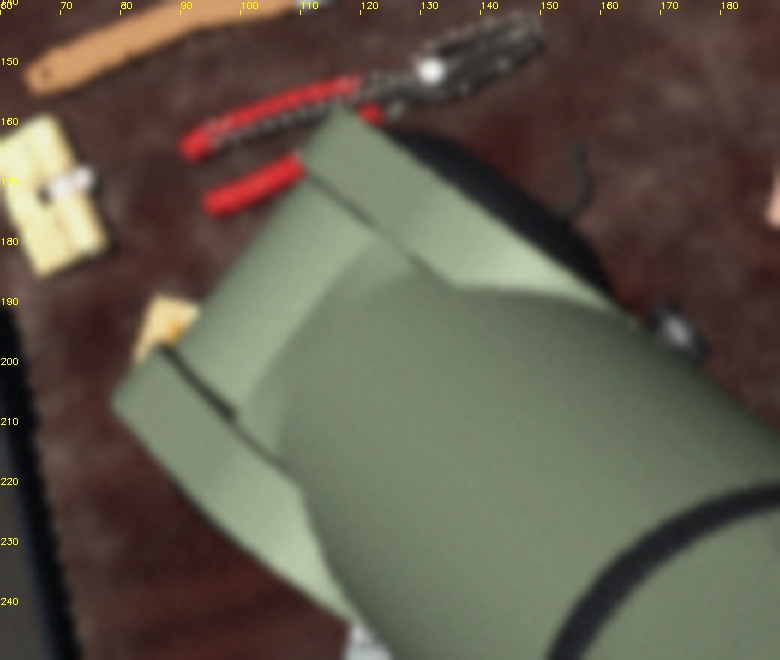

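send_rows(series="0 0 0 0 2 0 0.16; 0 0 0 0 2 0 0.14; 0 0 0 0 2 0 0.14", force=20)

```text
clock: 7.02
position: [0.5571, 0.2398, 0.0239]
tool_rot: [-1.571, 0.0, -0.875]
force: [-1.1, 0.9, 0.1]
grip_width: 0.0118
```

send_rows(series="0 0 0 0 0 0 0.12; 0 0 0 0 0 0 0.12")

```text
clock: 7.18
position: [0.5571, 0.2399, 0.024]
tool_rot: [-1.571, 0.0, -0.875]
force: [-0.4, 1.6, -0.2]
grip_width: 0.0105
```

send_rows(series="0 0 0 0 0 0 0.105; 0 0 0 0 0 0 0.105")

```text
clock: 7.35
position: [0.5572, 0.2399, 0.024]
tool_rot: [-1.571, 0.0, -0.875]
force: [-0.7, 1.8, -1.9]
grip_width: 0.0092
```

send_rows(series="0 0 0 -1 0 0 0.105; 0 0 0 -1.5 0 0 0.105")

```text
clock: 7.52
position: [0.5563, 0.2407, 0.024]
tool_rot: [-1.571, -0.0, -0.875]
force: [0.7, -0.8, -0.8]
grip_width: 0.009
```

send_rows(series="0 0 0 0 0 0 0.09; 0 0 0 0 0 0 0.08; 0 0 0 0 0 0 0.05; 0 0 0 0 0 0 0.05", force=20)

```text
clock: 7.85
position: [0.5563, 0.2408, 0.0241]
tool_rot: [-1.571, -0.0, -0.875]
force: [-2.4, -0.5, 2.0]
grip_width: 0.0075
```

Run:
```python
from h import *
s=monitor.observe()
D=[([1.0378,.522,-.0363,1.6,.0212,1.0211,-.1128],[.2788,-.5589,.2044],[-1.5709,.0012,-1.108]),
([.75686422,.07221932,-.19356928,2.11704323,.01763461,.95258517,-.53521378],[.285,-.2546,.2505],[-1.571,-.001,-1.089]),
([-.01946225,.0879639,-.78742499,2.12143111,.07589242,.95925432,-1.72311057],[.30186,.21201,.24997],[-1.571,0,-.875]),
([-.09577183,.63152719,-.59986333,1.68968507,.42027102,.95418964,-1.73091304],[.55812,.23761,.13734],[-1.573,.001,-.877]),
(s['qpos'],s['position'],s['tool_rot'])]
import itertools
Rz=lambda a:R.from_euler('z',a).as_matrix(); Ry=lambda a:R.from_euler('y',a).as_matrix()
def fk(q,prm,sg):
    h,L1,L2,Lt,a1,a0,o7,yo=prm
    q=np.array(q)*sg
    M=Rz(a0+q[0]); p=np.array([0,0,h])
    M=M@Ry(q[1]); M=M@Rz(q[2]); p=p+M@[a1,0,L1]; M=M@Ry(q[3]); M=M@Rz(q[4]); p=p+M@[yo,0,L2]; w=p; M=M@Ry(q[5]); M=M@Rz(o7+q[6]); p=p+M@[0,0,Lt]
    return w,p,M
def res(x,sg):
    o=[]
    for q,p,e in D:
        w,pp,M=fk(q,x,sg); T=rot(e).as_matrix()
        o+=list(pp-p)+list((M[:,2]-T[:,1])*.2)+list((M[:,0]-T[:,0])*.1)
    return o
best=[]
for s1,s3,s5,s7 in itertools.product([1,-1],repeat=4):
    sg=[s1,1,s3,1,s5,1,s7]
    for a0,o7 in itertools.product([0,3.14,1.57,-1.57],[0,1.57,3.14,-1.57]):
        r=least_squares(res,[.3,.4,.4,.3,0,a0,o7,0],args=(sg,)); best.append((r.cost,sg,r.x))
best.sort(key=lambda b:b[0])
for b in best[:4]: print(b[0],b[1],b[2].round(4))
b=best[0]
print(np.round(res(b[2],b[1]),4).reshape(5,9)[:,:3])
for k in(3,4):
    w,_,_=fk(D[k][0],b[2],b[1]); print(w,proj('side',[w,w+[0,0,.035]]))
w,_,_=fk(D[0][0],b[2],b[1]); print(w,proj('side',[w,w+[0,0,.035]]))
im=cams.grab_frame('side'); cv2.imwrite('pics/side9.png',cv2.cvtColor(im,cv2.COLOR_RGB2BGR))
crop('pics/side1.png',150,0,140,150,4,'pics/e1.png')
```

```text
0.0005005959765569829 [-1, 1, -1, 1, -1, 1, -1] [ 1.1088e+00  5.2880e-01  4.1270e-01  1.1521e+00  5.4000e-03 -1.0390e-01
  3.0378e+00 -1.9000e-03]
0.0005005959765571737 [-1, 1, -1, 1, -1, 1, -1] [ 1.1088e+00  5.2880e-01  4.1270e-01  1.1521e+00  5.4000e-03 -1.0390e-01
  3.0378e+00 -1.9000e-03]
0.0005005959765573488 [-1, 1, -1, 1, -1, 1, -1] [ 1.1087e+00  5.2880e-01  4.1270e-01  1.1521e+00  5.4000e-03 -1.0390e-01
 -3.2454e+00 -1.9000e-03]
0.0005005959765575137 [-1, 1, -1, 1, -1, 1, -1] [ 1.1088e+00  5.2880e-01  4.1270e-01  1.1521e+00  5.4000e-03 -1.0390e-01
  3.0378e+00 -1.9000e-03]
[[-0.0073  0.0019 -0.0064]
 [ 0.0121  0.0146 -0.004 ]
 [-0.0022  0.0176 -0.0022]
 [ 0.0025 -0.0076  0.0059]
 [ 0.0055 -0.006   0.0068]]
[0.56264638 0.23058539 1.29531038] [[  151.08287652 -1097.05419781]
 [  145.16920455 -1217.90985527]]
[0.56176634 0.23495367 1.18297715] [[ 164.34861994 -792.95244907]
 [ 159.99956599 -880.1726932 ]]
[ 0.2720754  -0.55813841  1.35009068] [[ 547.25661312 -550.15633983]
 [ 554.2365681  -585.26000846]]
```

View pics/e1.png

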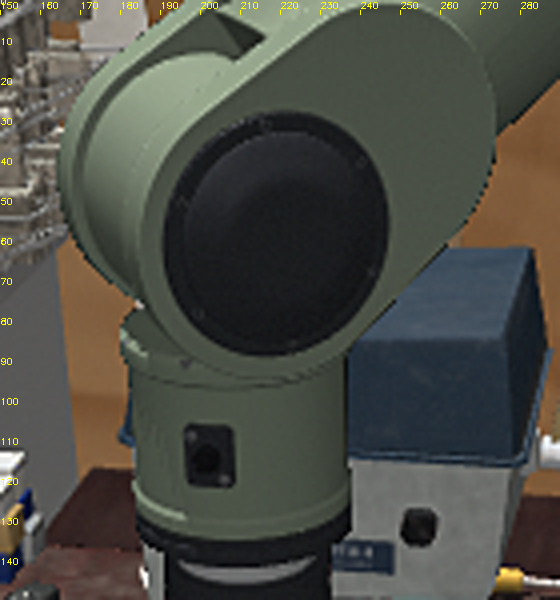

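View pics/side9.png

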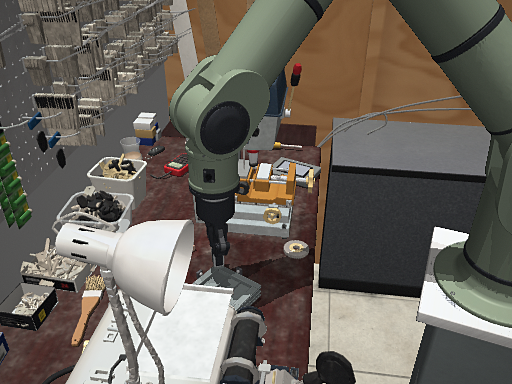

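send_rows(series="0 0 0 0 0 0 0.3; 0 0 0 0 0 0 0.3; 0 0 0 0 0 0 0.3; 0 0 0 0 -20 0 0.3; 0 0 0 0 -45 0 0.1; 0.12 0 0 0 -70 0 0.05; 0.24 0 0 0 -70 0 0.05; 0.36 0 0 0 -70 0 0.05; 0.48 0 0 0 -70 0 0.05; 0.5 0 0 0 -70 0 0.05; 0.5 0 0 0 -70 0 0.05")

```text
clock: 8.82
position: [0.5641, 0.2367, 0.0985]
tool_rot: [-1.107, -0.011, -0.88]
force: [1.1, -0.4, 0.9]
grip_width: 0.0042
```

Run:
```python
from h import *
im=cams.grab_frame('side'); cv2.imwrite('pics/side10.png',cv2.cvtColor(im,cv2.COLOR_RGB2BGR)); crop('pics/side10.png',160,160,110,115,6,'pics/e2.png')
s=monitor.observe();p=s['position'];Rt=rot(s['tool_rot']);print(p,s['tool_rot'],s['grip_width'],s['force'])
for x in(-.006,0):
  print('A',proj('side',[p+Rt.apply([x,y,0]) for y in (-.08,-.05,-.025,.011)]).round(1).tolist())
  print('B',proj('side',[p+[0,0,.036]+Rt.apply([x,y,0]) for y in (-.08,-.05,-.025,.011)]).round(1).tolist())
```

```text
[0.5637141  0.23599939 0.09824194] [-1.10467584 -0.01142235 -0.87846894] 0.004274285735992061 [ 0.03720701 -1.18399886 -0.90994373]
A [[231.9, 213.5], [225.7, 225.4], [220.6, 235.2], [213.4, 248.9]]
B [[231.6, 198.2], [225.2, 210.6], [219.9, 220.7], [212.6, 234.9]]
A [[231.2, 211.8], [225.0, 223.7], [219.9, 233.5], [212.8, 247.2]]
B [[230.8, 196.6], [224.4, 208.9], [219.3, 219.0], [212.0, 233.2]]
```

View pics/e2.png

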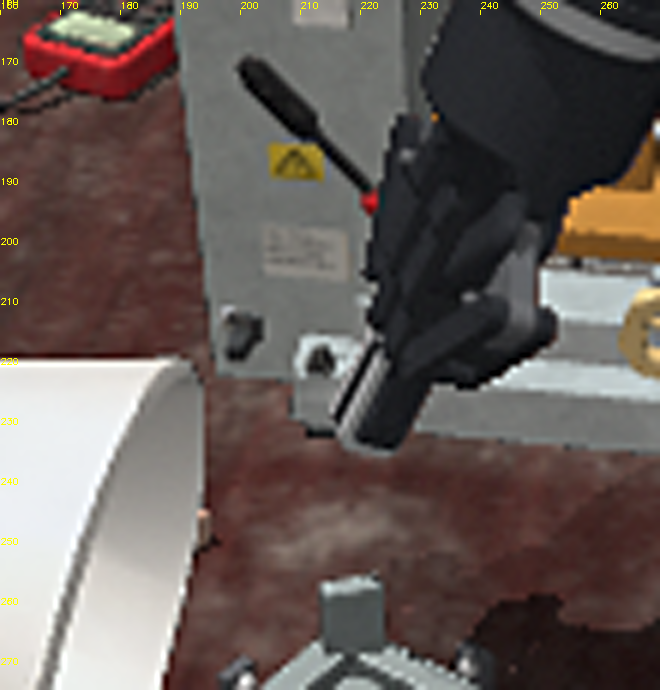

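send_rows(series="-0.12 0 0 0 0 0 0.3; -0.24 0 0 0 0 0 0.3; -0.36 0 0 0 0 0 0.3; -0.48 0 0 0 0 0 0.3; -0.5 0 0 0 0 0 0.3; -0.5 0 0 0 0 0 0.3; -0.5 0 0 0 0 0 0.3")

```text
clock: 9.45
position: [0.5636, 0.2384, 0.0976]
tool_rot: [-1.61, -0.007, -0.879]
force: [-0.5, -0.8, 0.0]
grip_width: 0.0254
```

send_rows(series="0 0 0 0 25 0 0.3; 0 0 0 0 50 0 0.3; 0 0 0 0 62 0 0.3; 0 0 0 0 70 0 0.3; 0 0 0 0 70 0 0.2; 0 0 0 0 70 0 0.15; 0 0 0 0 70 0 0.15")

```text
clock: 10.03
position: [0.563, 0.2349, 0.0293]
tool_rot: [-1.607, -0.011, -0.881]
force: [-2.6, 1.0, -1.1]
grip_width: 0.013
```

Run:
```python
from h import *
im=cams.grab_frame('side'); cv2.imwrite('pics/side11.png',cv2.cvtColor(im,cv2.COLOR_RGB2BGR)); crop('pics/side11.png',180,210,90,95,7,'pics/e3.png')
s=monitor.observe();print(s['position'],s['grip_width'],s['force'],s['moment'])
p=s['position'];Rt=rot(s['tool_rot'])
print(p+Rt.apply([0,-.03,0]))
rows([([.5563,.2408,.0241],down(-50.1))],.15)
```

```text
[0.5631067  0.23486129 0.02928822] 0.012934560919104134 [-2.31163515  2.04932818 -1.32987357] [ 0.48928629  0.52656242 -0.04440427]
[0.56374505 0.23581445 0.05926628]
1
0.037 -0.006 0.011 -9 5 -1 0.15
```

View pics/e3.png

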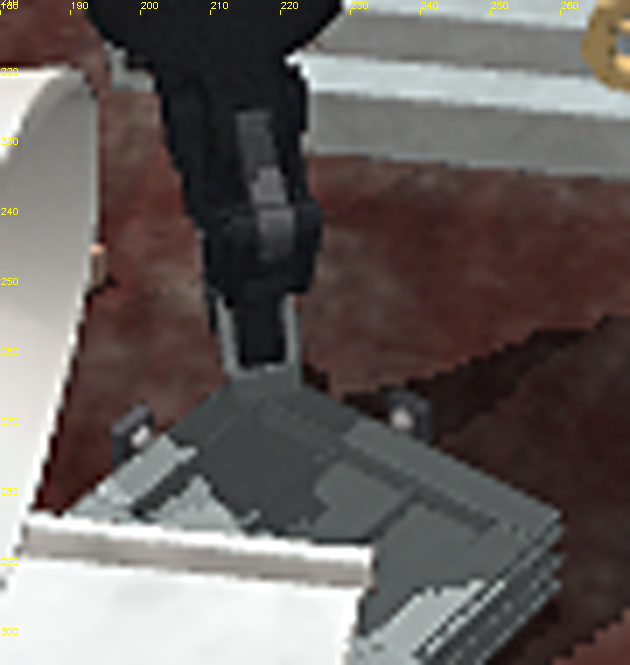

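send_rows(series="0.037 -0.006 0.011 -2.5 5 -1 0.15; 0.037 -0.006 0.011 -2.5 5 -1 0.15")

```text
clock: 10.25
position: [0.5603, 0.2347, 0.0235]
tool_rot: [-1.57, -0.0, -0.875]
force: [0.5, -0.4, 0.1]
grip_width: 0.0129
```

send_rows(series="0 0 0 0 0 0 0.11; 0 0 0 0 0 0 0.11; 0 0 0 0 0 0 0.11")

```text
clock: 10.5
position: [0.561, 0.2356, 0.0238]
tool_rot: [-1.572, -0.001, -0.875]
force: [-1.5, 0.2, 1.0]
grip_width: 0.0096
```

```bash
cat >> h.py <<'E'
PIL=np.array([.5192,.2837,-.2258])
def tm(a,b,box,m=5,k=8):
    A=cv2.imread(a);B=cv2.imread(b);x0,y0,x1,y1=box
    up=lambda I:cv2.resize(I,None,fx=k,fy=k,interpolation=cv2.INTER_CUBIC)
    t=up(A[y0:y1,x0:x1]);w=up(B[y0-m:y1+m,x0-m:x1+m])
    r=cv2.matchTemplate(w,t,cv2.TM_CCOEFF_NORMED);_,v,_,l=cv2.minMaxLoc(r)
    return (l[0]/k-m,l[1]/k-m,round(v,3))
E
python3 - <<'E'
from h import *
im=cams.grab_frame('side'); cv2.imwrite('pics/side12.png',cv2.cvtColor(im,cv2.COLOR_RGB2BGR))
boxes=dict(n1=(194,266,204,278),n2=(232,264,243,275),c=(247,278,263,298))
for t in('side9','side11','side12'):
    for n,b in boxes.items(): print(t,n,tm('pics/side8.png',f'pics/{t}.png',b))
for d in (0,3,6):
    D=np.array([.64,-.77])*d/1000; p=PIL+[*D,0]
    print(d,(proj('side',tf(p,[(58.5,0,47),(0,-44.5,47),(-58,-44,39)]))-proj('side',tf(PIL,[(58.5,0,47),(0,-44.5,47),(-58,-44,39)]))).round(2).tolist())
E
```

```text
side9 n1 (-0.125, -0.125, 0.956)
side9 n2 (0.125, 0.0, 0.942)
side9 c (0.125, -0.375, 0.87)
side11 n1 (-0.875, -1.625, 0.825)
side11 n2 (-0.625, -1.625, 0.901)
side11 c (0.125, -1.375, 0.793)
side12 n1 (-1.125, -1.875, 0.844)
side12 n2 (-0.875, -1.75, 0.938)
side12 c (-0.125, -1.75, 0.841)
0 [[0.0, 0.0], [0.0, 0.0], [0.0, 0.0]]
3 [[-0.29, -0.93], [-0.37, -0.92], [-0.44, -0.98]]
6 [[-0.57, -1.85], [-0.74, -1.84], [-0.87, -1.96]]
```

send_rows(series="0 0 0 -1 0 0 0.05; 0 0 0 -2 0 0 0.05; 0 0 0 -4 0 0 0.05; 0 0 0 -6 0 0 0.05; 0 0 0 -8 0 0 0.05; 0 0 0 -8.5 0 0 0.05; 0 0 0 -8.5 0 0 0.05", force=25)

```text
clock: 11.13
position: [0.5558, 0.2417, 0.0237]
tool_rot: [-1.571, -0.001, -0.876]
force: [2.3, -4.1, 5.3]
grip_width: 0.0075
```

Run:
```python
from h import *
im=cams.grab_frame('side'); cv2.imwrite('pics/side13.png',cv2.cvtColor(im,cv2.COLOR_RGB2BGR))
s=monitor.observe();print(s['position'],s['force'],s['grip_width'])
boxes=dict(n1=(194,266,204,278),n2=(232,264,243,275),c=(247,278,263,298))
for t in('side13',):
  for r in('side8','side12'):
    for n,b in boxes.items(): print(t,r,n,tm(f'pics/{r}.png',f'pics/{t}.png',b))
```

```text
[0.55583159 0.2417039  0.02365497] [ 3.65447926 -4.13786422  5.88915388] 0.007121503676694696
side13 side8 n1 (-0.375, -0.375, 0.936)
side13 side8 n2 (-0.25, -0.125, 0.905)
side13 side8 c (-0.375, -0.125, 0.86)
side13 side12 n1 (0.875, 1.625, 0.844)
side13 side12 n2 (0.5, 1.75, 0.893)
side13 side12 c (-0.625, 1.875, 0.807)
```

send_rows(series="0 0 0 0.5 0 0 0.05; 0 0 0 1 0 0 0.05; 0 0 0 1 0 0 0.05; 0 0 -0.035 1.3 -4.5 0 0.05; 0 0 -0.07 1.5 -9 0 0.05; 0 0 -0.087 1.7 -11.4 0 0.05; 0 0 -0.087 1.7 -11.4 0 0.05; 0 0 -0.087 1.7 -11.4 0 0.05", force=60)

```text
clock: 11.85
position: [0.556, 0.2411, 0.0346]
tool_rot: [-1.572, -0.086, -0.874]
force: [0.3, 0.3, -0.3]
grip_width: 0.0069
```

Run:
```python
from h import *
im=cams.grab_frame('side'); cv2.imwrite('pics/side14.png',cv2.cvtColor(im,cv2.COLOR_RGB2BGR));crop('pics/side14.png',180,210,90,95,7,'pics/e4.png')
s=monitor.observe();print(s['position'],s['tool_rot'],s['force'],s['grip_width'])
boxes=dict(n1=(194,266,204,278),n2=(232,264,243,275),c=(247,278,263,298))
for n,b in boxes.items(): print(n,tm(f'pics/side8.png',f'pics/side14.png',b))
```

```text
[0.55597104 0.24074    0.03441269] [-1.5720363  -0.0860462  -0.87499918] [-0.89397316 -0.23514913 -0.4053621 ] 0.006440484353460454
n1 (-0.25, -0.625, 0.572)
n2 (-0.125, -0.375, 0.471)
c (0.625, -1.75, 0.796)
```

View pics/e4.png

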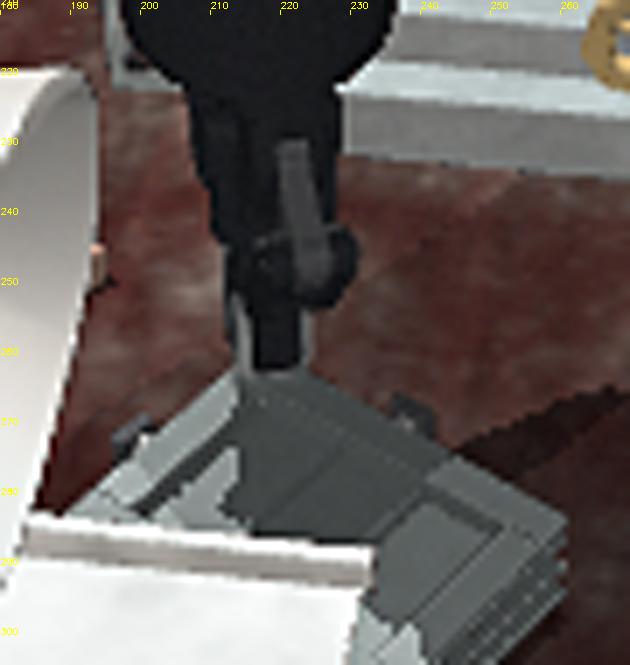

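send_rows(series="0 0 -0.04 0.4 -5.2 0 0.05; 0 0 -0.079 0.7 -10.2 0 0.05; 0 0 -0.079 0.7 -10.2 0 0.05; 0 0 -0.079 0.7 -10.2 0 0.05")

```text
clock: 12.23
position: [0.5558, 0.2411, 0.0447]
tool_rot: [-1.572, -0.165, -0.874]
force: [-0.7, -0.1, 0.3]
grip_width: 0.0064
```

Run:
```python
from h import *
im=cams.grab_frame('side'); cv2.imwrite('pics/side15.png',cv2.cvtColor(im,cv2.COLOR_RGB2BGR));crop('pics/side15.png',180,210,90,95,7,'pics/e5.png')
s=monitor.observe();print(s['position'],s['tool_rot'],s['force'],s['grip_width'])
p=s['position'];Rt=rot(s['tool_rot'])
rows([(p+np.array([.64,-.768,0])*.007,Rt),(p+np.array([.64,-.768,0])*.015,Rt),(p+np.array([.64,-.768,0])*.02+[0,0,.03],Rt)],.05)
```

```text
[0.55595972 0.24063047 0.04446324] [-1.57221522 -0.16444859 -0.87515506] [-1.21802239 -0.03127427 -0.17002492] 0.0065115284673444495
3
0.000 0.000 0.000 7 1 -0 0.05; 0.000 0.000 0.000 15 2 -0 0.05; 0.000 0.000 0.000 25 -26 -0 0.05
```

View pics/e5.png

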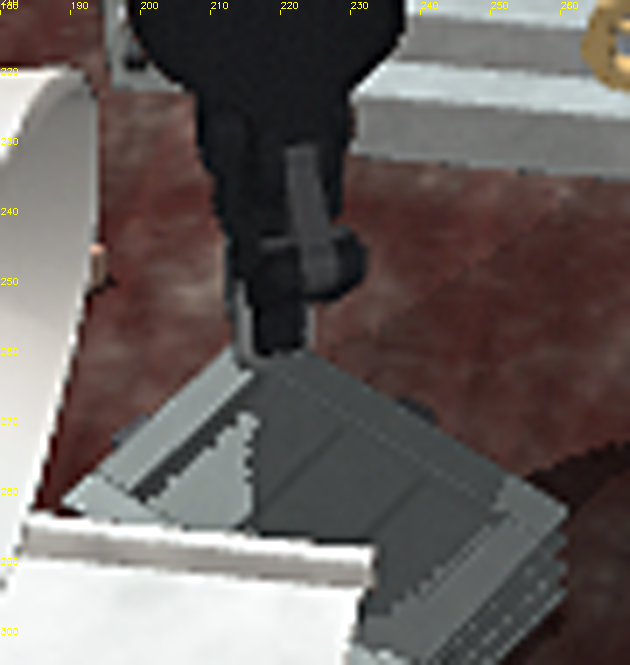

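send_rows(series="0 0 0 4 0.7 0 0.05; 0 0 0 8 1.3 0 0.05; 0 0 0 12 2 0 0.05; 0 0 0 16 2.3 0 0.05; 0 0 0 16 2.3 0 0.05; 0 0 0 16 2.3 0 0.05")

```text
clock: 12.78
position: [0.5666, 0.228, 0.0452]
tool_rot: [-1.572, -0.166, -0.876]
force: [-0.0, 0.4, -0.4]
grip_width: 0.0066
```

Run:
```python
from h import *
im=cams.grab_frame('side'); cv2.imwrite('pics/side16.png',cv2.cvtColor(im,cv2.COLOR_RGB2BGR));crop('pics/side16.png',180,210,90,95,7,'pics/e6.png')
s=monitor.observe();print(s['position'],s['tool_rot'],s['force'],s['grip_width'])
```

```text
[0.56635814 0.22835281 0.04520727] [-1.57172682 -0.16578229 -0.87531246] [-0.06647721 -0.20578976 -0.09338499] 0.006629298784696938
```

View pics/e6.png

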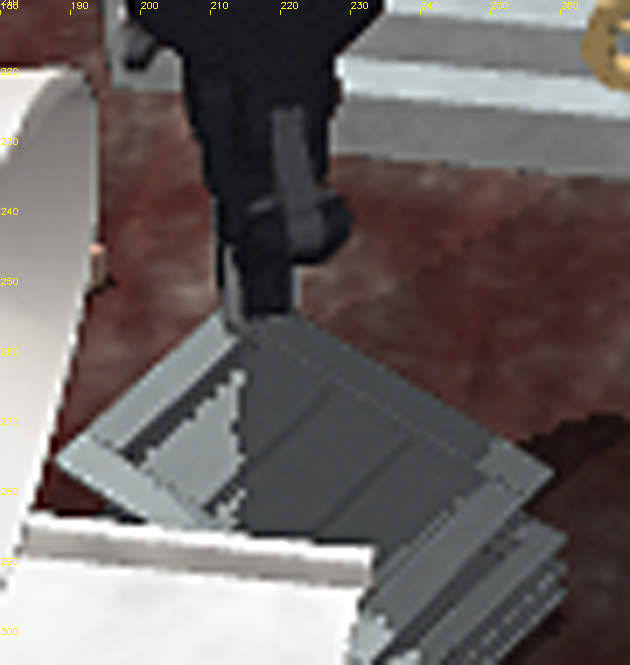

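send_rows(series="0 0 0 3 -5 0 0.05; 0 0 0 6 -11 0 0.05; 0 0 0 11 -22 0 0.05; 0 0 0 16.5 -37.8 0 0.05; 0 0 0 16.5 -37.8 0 0.05")

```text
clock: 13.25
position: [0.5745, 0.221, 0.0889]
tool_rot: [-1.568, -0.167, -0.876]
force: [1.3, -0.3, -0.4]
grip_width: 0.0069
```

Run:
```python
from h import *
im=cams.grab_frame('side'); cv2.imwrite('pics/side17.png',cv2.cvtColor(im,cv2.COLOR_RGB2BGR));crop('pics/side17.png',180,190,90,115,6,'pics/e7.png')
s=monitor.observe();print(s['position'],s['tool_rot'],s['force'],s['grip_width'],s['qpos'])
```

```text
[0.57397095 0.22089992 0.08749986] [-1.56883789 -0.16693668 -0.87615643] [0.86627244 0.53675207 0.42752246] 0.0058397430554432955 [-0.07616153  0.72923619 -0.72200026  1.74695975  0.78885936  0.96489234
 -2.04868579]
```

View pics/e7.png

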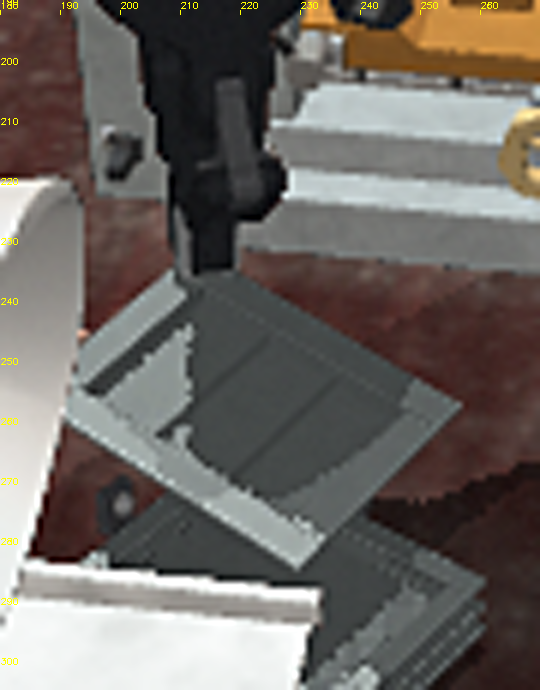

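Run:
```python
from h import *
s=monitor.observe();p=s['position']
W=[]
pts=lin(p,[.303,.205,.20],12)
for i,q in enumerate(pts): q[2]=min(.2,p[2]+.014*(i+1)); W.append((q,down(-50.1,9.5*max(0,1-(i+1)/4))))
rows(W,.05)
b=(np.array([.303,.205,.2]),down(-50.1)); W=[]
a0=np.degrees(np.arctan2(.205,.303)); 
for i in range(18): f=(i+1)/18; W.append((polar(.366+.009*f,a0+(-42-a0)*f,.2),down(-50.1+7.2*f)))
rows(W,.05,b)
```

```text
12
-0.002 -0.002 0.043 -11 -16 -18 0.05; -0.002 -0.002 0.084 -22 -32 -36 0.05; -0.002 -0.002 0.125 -33 -48 -54 0.05; -0.002 -0.002 0.167 -44 -64 -73 0.05; -0.002 -0.002 0.167 -55 -80 -91 0.05; -0.002 -0.002 0.167 -66 -96 -109 0.05; -0.002 -0.002 0.167 -76 -113 -127 0.05; -0.002 -0.002 0.167 -87 -129 -145 0.05; -0.002 -0.002 0.167 -101 -131 -164 0.05; -0.002 -0.002 0.167 -114 -134 -182 0.05; -0.002 -0.002 0.167 -127 -136 -200 0.05; -0.002 -0.002 0.167 -140 -138 -218 0.05
18
-0.000 -0.007 0.000 27 -0 -3 0.05; -0.000 -0.014 0.000 53 -0 -8 0.05; 0.000 -0.021 0.000 80 -0 -15 0.05; 0.000 -0.028 -0.000 105 -0 -25 0.05; -0.000 -0.035 0.000 130 -0 -35 0.05; 0.000 -0.042 0.000 154 -0 -48 0.05; -0.000 -0.049 0.000 177 -0 -63 0.05; 0.000 -0.056 0.000 199 -0 -79 0.05; 0.000 -0.063 0.000 220 -0 -97 0.05; 0.000 -0.070 -0.000 239 -0 -116 0.05; 0.000 -0.077 0.000 257 -0 -137 0.05; -0.000 -0.084 0.000 273 -0 -159 0.05; 0.000 -0.091 0.000 288 -0 -182 0.05; 0.000 -0.098 0.000 301 -0 -206 0.05; -0.000 -0.105 0.000 312 -0 -231 0.05; 0.000 -0.112 0.000 321 -0 -257 0.05; 0.000 -0.119 0.000 329 -0 -284 0.05; 0.000 -0.126 0.000 334 -0 -311 0.05
```

send_rows(series="0 0 0.043 -11 -16 -18 0.05; 0 0 0.084 -22 -32 -36 0.05; 0 0 0.125 -33 -48 -54 0.05; 0 0 0.167 -44 -64 -73 0.05; 0 0 0.167 -55 -80 -91 0.05; 0 0 0.167 -66 -96 -109 0.05; 0 0 0.167 -76 -113 -127 0.05; 0 0 0.167 -87 -129 -145 0.05; 0 0 0.167 -101 -131 -164 0.05; 0 0 0.167 -114 -134 -182 0.05; 0 0 0.167 -127 -136 -200 0.05; 0 0 0.167 -140 -138 -218 0.05; 0 0 0.167 -140 -138 -218 0.05")

```text
clock: 14.38
position: [0.2994, 0.2039, 0.1984]
tool_rot: [-1.573, -0.001, -0.873]
force: [1.2, 1.2, 0.4]
grip_width: 0.0066
```

Run:
```python
from h import *
for n in("side","top"):
    im=cams.grab_frame(n); cv2.imwrite(f"pics/{n}18.png",cv2.cvtColor(im,cv2.COLOR_RGB2BGR))
crop('pics/top18.png',105,190,80,80,7,'pics/f1.png')
boxes=dict(n1=(194,266,204,278),c=(247,283,263,298))
for n,b in boxes.items(): print(n,tm('pics/side8.png','pics/side18.png',b))
s=monitor.observe();print(s['position'],s['tool_rot'])
```

```text
n1 (-0.25, 0.0, 0.851)
c (-0.125, 0.125, 0.605)
[0.30237036 0.20434246 0.1986582 ] [-1.57125906e+00 -4.46147636e-04 -8.74693763e-01]
```

View pics/side18.png

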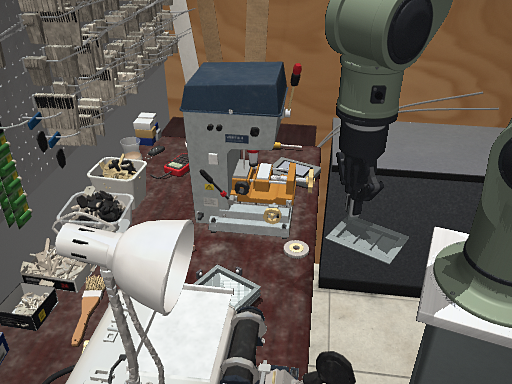

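View pics/f1.png

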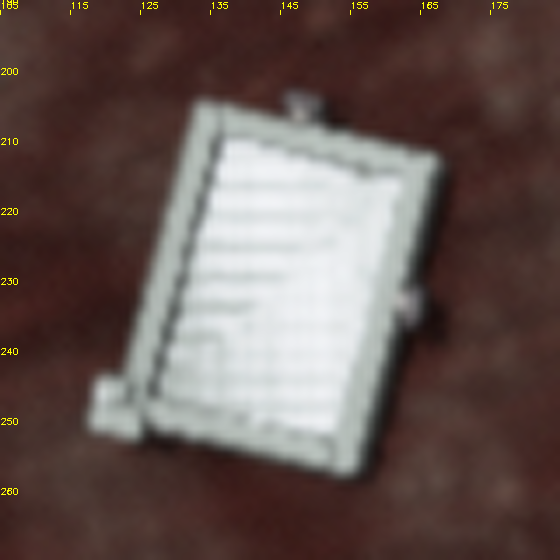

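send_rows(series="0 -0.007 0 27 0 -3 0.05; 0 -0.014 0 53 0 -8 0.05; 0 -0.021 0 80 0 -15 0.05; 0 -0.028 0 105 0 -25 0.05; 0 -0.035 0 130 0 -35 0.05; 0 -0.042 0 154 0 -48 0.05; 0 -0.049 0 177 0 -63 0.05; 0 -0.056 0 199 0 -79 0.05; 0 -0.063 0 220 0 -97 0.05; 0 -0.07 0 239 0 -116 0.05; 0 -0.077 0 257 0 -137 0.05; 0 -0.084 0 273 0 -159 0.05; 0 -0.091 0 288 0 -182 0.05; 0 -0.098 0 301 0 -206 0.05; 0 -0.105 0 312 0 -231 0.05; 0 -0.112 0 321 0 -257 0.05; 0 -0.119 0 329 0 -284 0.05; 0 -0.126 0 334 0 -311 0.05; 0 -0.126 0 334 0 -311 0.05")

```text
clock: 16.07
position: [0.275, -0.2546, 0.198]
tool_rot: [-1.572, 0.002, -0.754]
force: [0.1, 0.1, -1.4]
grip_width: 0.0064
```

Run:
```python
from h import *
s=monitor.observe();p=s['position'];print(p,s['tool_rot'],s['qpos'],s['grip_width'])
A=cv2.cvtColor(cams.grab_frame('top'),cv2.COLOR_RGB2BGR);cv2.imwrite('pics/top19.png',A)
crop('pics/top0.png',330,180,60,68,12,'pics/f2.png')
# window centre by measured pixels
for b in ((142-142,),): pass
for n,b in dict(n1=(143,200,152,208),n2=(159,229,168,239),lip=(115,241,126,255)).items():
    print(n,tm('pics/top0.png','pics/top18.png',b))
g=cv2.cvtColor(cv2.imread('pics/top0.png'),cv2.COLOR_BGR2HSV)
```

```text
[ 0.27496617 -0.25463755  0.19798318] [-1.57219766  0.00215355 -0.75394075] [ 1.40224636  0.21484829 -0.91338415  2.17744549  0.22825511  0.84711533
 -0.40683514] 0.0063944135561396125
n1 (0.0, -0.375, 0.983)
n2 (0.375, -0.25, 0.994)
lip (0.125, -0.25, 0.973)
```

View pics/f2.png

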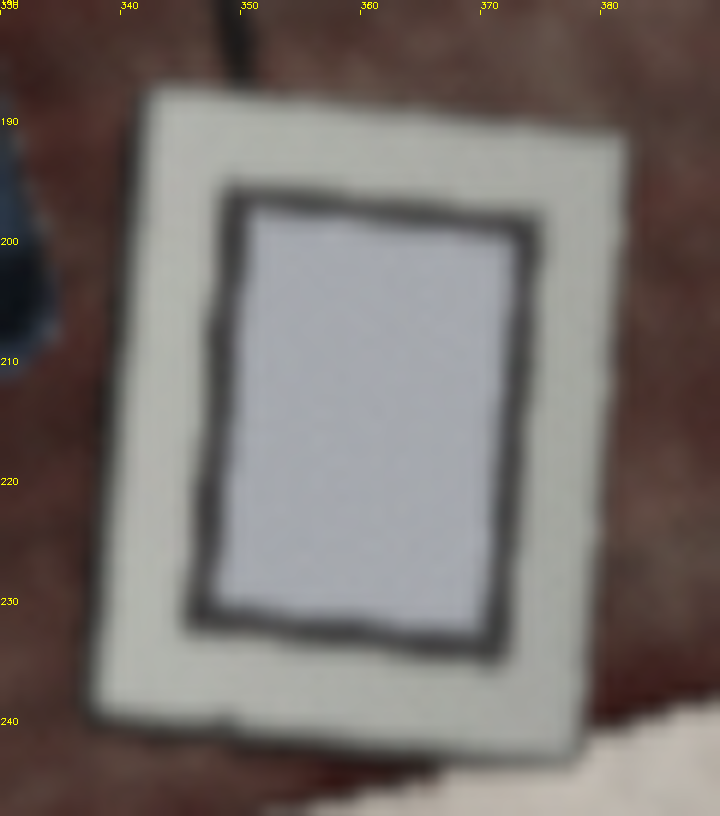

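View pics/top19.png

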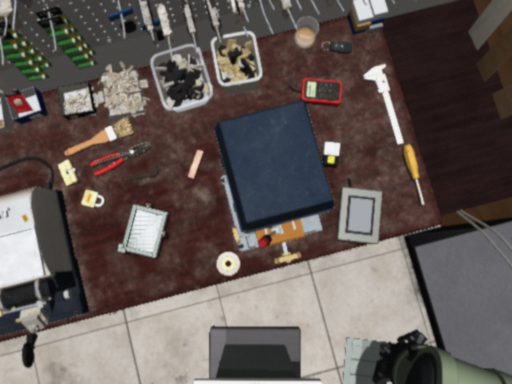

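Run:
```python
from h import *
for name,c in dict(outer=[(342,187),(382,191),(378,243),(337.5,239.3)],win=[(348.7,195.8),(374.8,198),(371.5,234.7),(345.5,232)],inner=[(350.7,197.3),(372.3,199.3),(369.5,232.7),(347.7,230.6)]).items():
    w=back('top',c,.024)[:,:2]; m=w.mean(0); v1=(w[0]-w[3])+(w[1]-w[2]); v2=(w[0]-w[1])+(w[3]-w[2])
    print(name,m,np.linalg.norm(v1)/2,np.linalg.norm(v2)/2,np.degrees(np.arctan2(v1[1],v1[0])),np.degrees(np.arctan2(-v2[0],v2[1])))
crop('pics/top19.png',330,324,70,60,10,'pics/f3.png')
```

```text
outer [ 0.56107289 -0.25833996] 0.13293767597949474 0.10190158554847334 -6.000585321893781 -5.274966391900904
win [ 0.56072374 -0.25896413] 0.09299116211741125 0.06594427656655655 -6.438900532104054 -5.174761847776318
inner [ 0.56106812 -0.2587831 ] 0.08506722087560364 0.05493459518181879 -6.312302614857617 -5.203102985083044
```

View pics/f3.png

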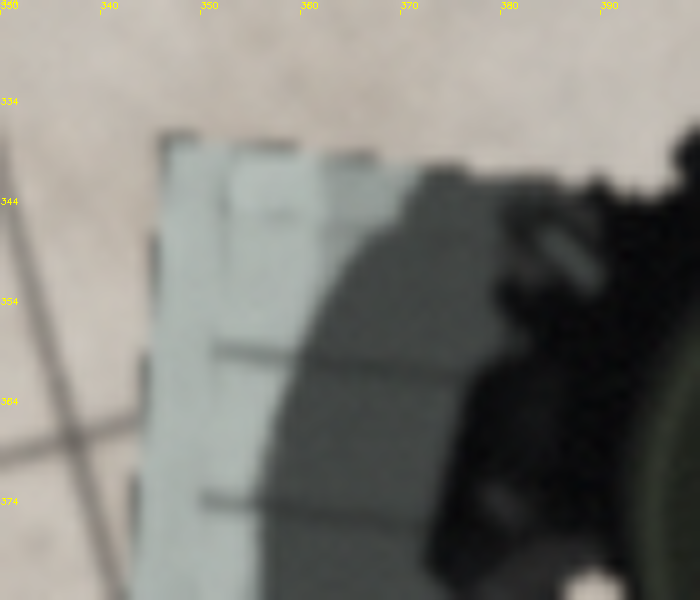

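Run:
```python
from h import *
s=monitor.observe();p=s['position']
W=[(q,down(-43.0)) for q in lin(p,[.6027,-.2974,.17],15)]
rows(W,.05)
```

```text
15
0.001 -0.003 -0.002 18 2 13 0.05; 0.001 -0.003 -0.002 36 4 25 0.05; 0.001 -0.003 -0.002 54 6 38 0.05; 0.001 -0.003 -0.002 72 7 51 0.05; 0.001 -0.003 -0.002 89 9 64 0.05; 0.001 -0.003 -0.002 107 11 76 0.05; 0.001 -0.003 -0.002 125 13 89 0.05; 0.001 -0.003 -0.002 143 15 102 0.05; 0.001 -0.003 -0.002 161 17 115 0.05; 0.001 -0.003 -0.002 179 18 127 0.05; 0.001 -0.003 -0.002 197 20 140 0.05; 0.001 -0.003 -0.002 215 22 153 0.05; 0.001 -0.003 -0.002 232 24 165 0.05; 0.001 -0.003 -0.002 250 26 178 0.05; 0.001 -0.003 -0.002 268 28 191 0.05
```

send_rows(series="0.001 -0.003 -0.002 18 2 13 0.05; 0.001 -0.003 -0.002 36 4 25 0.05; 0.001 -0.003 -0.002 54 6 38 0.05; 0.001 -0.003 -0.002 72 7 51 0.05; 0.001 -0.003 -0.002 89 9 64 0.05; 0.001 -0.003 -0.002 107 11 76 0.05; 0.001 -0.003 -0.002 125 13 89 0.05")

```text
clock: 16.7
position: [0.4316, -0.2707, 0.1847]
tool_rot: [-1.57, -0.001, -0.746]
force: [-0.1, -0.8, 0.5]
grip_width: 0.0067
```

send_rows(series="0 0 0 18 2 13 0.05; 0 0 0 36 4 26 0.05; 0 0 0 54 6 38 0.05; 0 0 0 72 7 51 0.05; 0 0 0 89 9 64 0.05; 0 0 0 107 11 76 0.05; 0 0 0 125 13 89 0.05; 0 0 0 143 15 102 0.05; 0 0 0 143 15 102 0.05; 0 0 0 143 15 102 0.05")

```text
clock: 17.53
position: [0.6052, -0.2919, 0.1692]
tool_rot: [-1.57, 0.0, -0.745]
force: [-0.7, 0.4, -0.4]
grip_width: 0.0066
```

Run:
```python
from h import *
for n in("side","top"):
    im=cams.grab_frame(n); cv2.imwrite(f"pics/{n}20.png",cv2.cvtColor(im,cv2.COLOR_RGB2BGR))
s=monitor.observe();p=s['position'];print(p,s['tool_rot'],s['force'],s['grip_width'],s['clock'])
rows([([.6027,-.2974,.10],down(-43.0))],.05)
```

```text
[ 0.60396733 -0.29265199  0.16989434] [-1.57075134e+00 -1.31367437e-04 -7.45765659e-01] [-0.09165377 -0.18048096 -0.72665218] 0.006417068594174191 17.6333
1
-0.000 0.005 0.000 2 70 -4 0.05
```

View pics/side20.png

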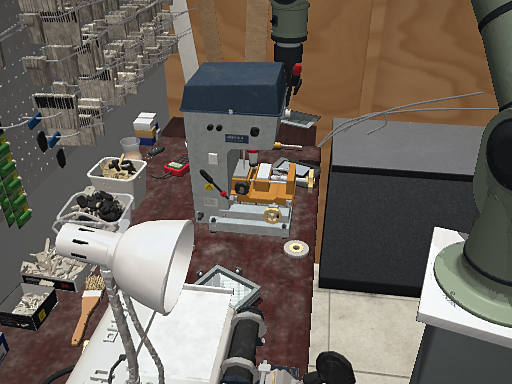

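View pics/top20.png

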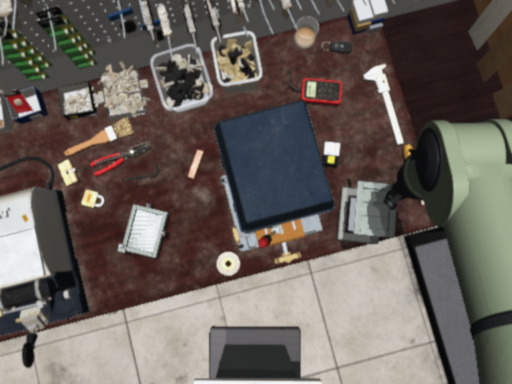

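Now lower to final height with the xy correction, and measure the tray in both views.

send_rows(series="0 0.005 0 1 10 -2 0.05; 0 0.005 0 2 25 -4 0.05; 0 0.005 0 2 40 -4 0.05; 0 0.005 0 2 55 -4 0.05; 0 0.005 0 2 65 -4 0.05; 0 0.005 0 2 70 -4 0.05; 0 0.005 0 2 70 -4 0.05; 0 0.005 0 2 70 -4 0.05; 0 0.005 0 2 70 -4 0.05")

```text
clock: 18.38
position: [0.6034, -0.2975, 0.101]
tool_rot: [-1.57, -0.002, -0.751]
force: [-0.8, -0.4, -0.6]
grip_width: 0.0063
```

Run:
```python
from h import *
for n in("side","top"):
    im=cams.grab_frame(n); cv2.imwrite(f"pics/{n}21.png",cv2.cvtColor(im,cv2.COLOR_RGB2BGR))
s=monitor.observe();p=s['position'];print(p,s['tool_rot'],s['force'],s['grip_width'],s['clock'])
crop('pics/top21.png',330,175,75,75,8,'pics/g1.png');crop('pics/side21.png',255,100,75,90,8,'pics/g2.png')
q=[.561,-.2586,np.radians(-5.8)]
L=[(58,44,115),(58,-44,115),(-58,-44,115),(-58,44,115),(0,0,104)]
for n in('top','side'): print(n,proj(n,tf(q,L)).round(1).tolist())
```

```text
[ 0.60329789 -0.29765872  0.10102336] [-1.5702713  -0.00190776 -0.75118311] [ 0.94115367 -0.01727406 -0.77365895] 0.006716475753781502 18.4833
top [[352.4, 185.4], [389.9, 189.3], [386.4, 238.7], [348.5, 234.7], [368.1, 212.3]]
side [[270.2, 141.4], [283.9, 130.0], [320.4, 138.4], [308.0, 150.6], [295.3, 143.4]]
```

View pics/g1.png

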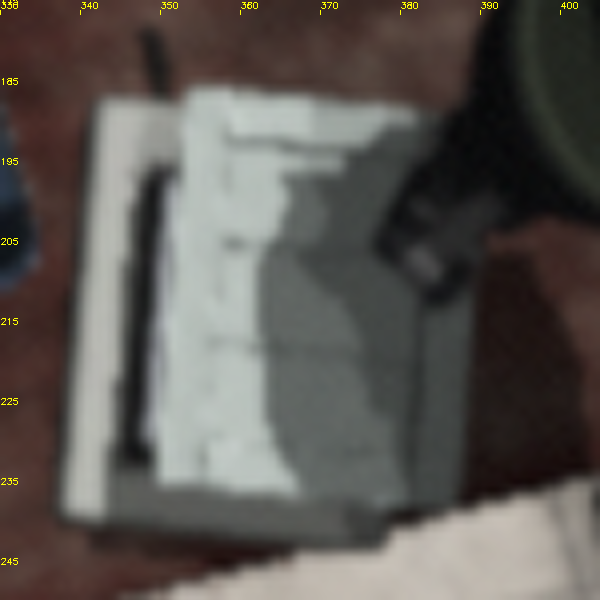

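View pics/g2.png

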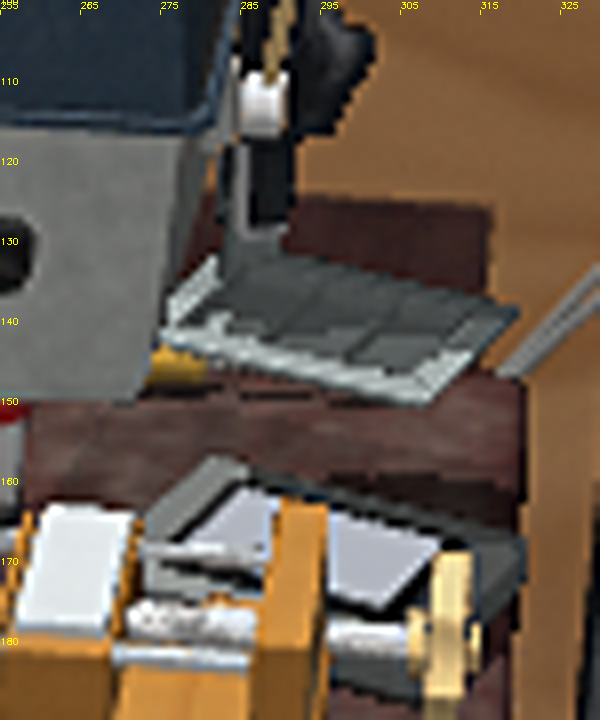

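send_rows(series="0 0 0 -0.7 0 0.7 0.05; 0 0 0 -0.7 0 0.7 0.05; 0 0 0 -0.7 0 0.7 0.05; 0 0 0 -0.7 0 0.7 0.05; 0 0 0 -0.7 0 0.7 0.05; 0 0 0 -0.7 0 0.7 0.05; 0 0 0 -0.7 0 0.7 0.05; 0 0 0 -0.7 0 0.7 0.05")

```text
clock: 19.15
position: [0.6029, -0.2965, 0.1003]
tool_rot: [-1.571, -0.001, -0.751]
force: [-0.1, -0.3, -0.1]
grip_width: 0.0066
```

Run:
```python
from h import *
for n in("side","top"):
    im=cams.grab_frame(n); cv2.imwrite(f"pics/{n}22.png",cv2.cvtColor(im,cv2.COLOR_RGB2BGR))
for n,b in dict(n1=(143,200,152,208),n2=(159,229,168,239),lip=(115,241,126,255),bar=(186,147,206,182),box=(322,140,342,167)).items():
    print(n,tm('pics/top0.png','pics/top22.png',b))
s=monitor.observe();print(s['position'],s['tool_rot'],s['qd'].round(3),s['grip_width'],s['force'])
bot.job_done()
```

```text
n1 (0.125, -0.375, 0.983)
n2 (0.375, -0.25, 0.994)
lip (0.125, -0.25, 0.973)
bar (0.0, 0.0, 1.0)
box (0.0, 0.0, 1.0)
[ 0.60289975 -0.2965485   0.10030511] [-1.57054992e+00 -8.77335537e-04 -7.51178840e-01] [-0.001  0.001  0.     0.     0.    -0.    -0.   ] 0.006257411062794465 [-0.80282093  0.86654843 -0.87176742]
the job is handed in; nothing more can be done
```

The tray is off the pile and held level over the reader, gripped by its tab at 60 N. I handed the job in at about 19 s. To free it I tilted it about 9.5° about the heel, drew it 16 mm along the diagonal and lifted it clear. I then carried it round the front of the key machine.

**Last checks**
- **Tray pose:** before a final 1 mm shift towards the window centre, the corners matched the target to within about 1.5 mm in the top view and about 1 pixel in the side view. That view gives the underside about 80 mm above the window. The tool is level to within 0.1°, and the long sides follow the window's to within about 0.5°.
- **Contact and motion:** the arm was at rest, with under about 1.5 N at the wrist. The side picture shows clear air between tray and reader.
- **Bystanders:** the copper bar and the black carton have not moved in the top view.

**What disagreed or went wrong**
- **TCP mismatch:** the fingertips are about 23 mm behind the reported TCP, where the description says 11 mm ahead. I confirmed this with a test closing on nothing and a tilted look, then worked from the pictures.
- **The pile moved briefly:** after that tilt test the gripper came back off target and pushed the whole pile about 6 mm along the diagonal. I pushed it back before peeling. It now stands flat, within about 1 mm of where it began (0.1–0.4 pixel).

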